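Prop the bin flap and fetch the full jar

ROBOT

A 7-joint arm with a two-finger parallel gripper is mounted at the origin on the work surface. World frame = base frame: x ahead of the robot, y to its left, z up, the work surface at z = 0. Lengths are in m, angles in rad, forces in N, time in s.
With the tool pointing down it reaches from about 0.35 to 0.9 m from the base axis. Payload 8.1 kg.
Tool frame: the origin (TCP) lies between the finger pads; the fingertips stand 8 mm ahead of it and the grasp point (between the pads) lies 11 mm behind it (arm.tcp_to_tips is the distance from the TCP to the fingertips, in m); z points along the fingers, x is the direction in which the jaws open and shut, and the axes are right-handed (so a half turn about z gives the same grasp; the last joint's range is limited). The gripper opens to 92 mm and grips with 3 to 60 N. Pads are 19 mm wide; open, the fingers measure 130 mm over their backs; the gripper's body (75 mm by 190 mm) begins 47 mm behind the grasp point.
Start: joints at [-1.367, 0.434, 0.025, 1.573, -0.012, 1.134, -0.075], TCP at [0.189, 0.596, 0.235] pointing down, gripper open.
Joint ranges: [-2.62, 2.62], [-0.44, 2.09], [-1.27, 1.32], [0.08, 2.57], [-1.32, 4.46], [0.12, 2], [-2.74, 2.74]. Speed limits (rad/s): [2.22, 2.22, 3.01, 3.01, 3.14, 3.14, 3.14].

INTERFACE

Orientations are given as a rotation vector (axis times angle).
In Python, from cell import arm, eyes gives the robot as it stands.
- The arm moves only by the tool play_rows, never from a script. Its argument "rows" is a list of rows, each a list of 3 entries, a list of its own where there are three numbers: the shift along the tool's x, y, z each as a share of 50 cm, from -1 to 1, then the turn, a rotation vector about the tool's x, y, z each as a share of 60 degrees, from -1 to 1, then the opening, from -1 (shut) to 1 (fully open), so that 0 is half open. In form: [[[dx, dy, dz], [ax, ay, az], grip], ...]. A call has 1 to 10 rows; each row is the pose to reach, as a shift and turn from the pose commanded when the call began, along the tool's axes at that moment; what a row does not reach only later rows make up. A row lasts 1/10 s, in which the tool goes at most 50 mm and 8.59 degrees, less where a joint would pass 70% of its speed; a pose out of reach is approached as far as the arm can. A call with a number of a shift or a turn outside -1 to 1 is refused whole. A call with a gripper value outside its range is refused whole. The fingers move at their own pace and stop on an object; "newtons" is the grip in N (left out, the last holds). Time passes only in rows, so rows that repeat a pose let the fingers close. It gives the time, the measured TCP pose, the force and the opening at its end, in the units of the state.
- arm.observe(): the state, without advancing time (a new reading comes with each control period).
- eyes.get_image(name): name is "scene" or "side" or "wrist"; returns (picture, depth): 384x512x3 uint8, red, green, blue; 384x512 float32, m along the optical axis (not along the pixel's ray), 0 where there is no reading.
- eyes.get_calibration(name): a dict with "intrinsics" (3x3 intrinsics, pixels), "R" (3x3) and "t" (3): a world point X has camera coordinates R X + t. Camera axes: x right, y down, z forward; pixel columns grow to the right and rows downward; lengths in m; the calibration is good to about 2 mm. A picture is of the moment at which its call begins: read the wrist's pose just before it. get_calibration takes no time and is no camera call; for the wrist camera it gives the pose at the moment of the call.
- arm.sign_off(): hands the job in, once; it reports no verdict.
The state is a dict: "clock": time; "joints": joint angles; "dq": joint speeds; "joint_efforts": joint torques, N m; "position": TCP position; "ee_rot": TCP orientation; "force": force on the tool from outside, world axes, zero at the start; "ft_torque": the same for the moment, N m; "width": opening from 0.0 (shut) to 1.0 (fully open).
Only numpy, scipy, OpenCV 4.12 (cv2) and the standard library are available. Lean on these libraries where they do the work, as an engineer would, in place of code of your own. Each camera call takes 0.05 s, during which the arm holds its last target.

TASK

Use the kiln block to lift the bin's spring-shut flap and leave the block standing in the bin's side pocket so that it holds the flap wide open by itself. Then find by weight which of the two identical jars inside is the full one, and stand it upright in the middle of the turntable; leave the empty jar standing in the bin, the flap still propped and the cup, spatula and mallet undisturbed.

Things in the scene. Friction and masses are not known exactly. Their poses are not given: they have to be found in the camera images.
- bin: Fixed plywood bin, walls 6 thick, rim at z = 115 mm. Origin on the table. Outer faces: x -66 (front, towards the robot) to 60 (back), y -180 to 168. Open-topped jar compartment inside x -60 to 54, y -174 to 84, floor z = 6. Side pocket for the prop at the +y end: inside x -60 to 60, y 90 to 162, black rubber floor z = 90, i.e. 25 below the rim, no back wall. The shut flap covers both.
- pocket (a point): Where the middle of the block's underside comes to stand in the side pocket, its long side along the bin's x and its rear end against the pocket's front wall: bin frame (-5, 129, 90) mm. Axes as the bin's.
- flap (a joint): Angle of the green flap with yellow front stripe, rad: 0 shut (level on the rim), 1.57 upright, at most 1.8; swings up and away from the robot. A spring always shuts it: 0.12 N m shut, 0.21 upright; some 2 N lift the lip. With the block standing in the pocket it leans on the block's upper front edge at about 1.45 rad.
- flap_lip (a point): Middle of the flap's free front edge (bin y = 0), mid-thickness. The flap is a flat panel 8 mm thick, 346 wide (bin y -179 to 167), reaching 170 from the hinge; shut, it overhangs the front wall by 44 as a lip with its underside at z = 115. Over the pocket it is cut back, starting 20 from the hinge. Moves with the flap.
- flap_hinge (a point): Point on the flap's hinge line (bin y = 0), which runs along the back rim at bin x = 60, z = 119 mm, in the flap's mid-thickness.
- prop: Loose terracotta-coloured kiln block, a plain cuboid 110 (x) x 38 (y) x 80 (z) mm, about 0.6 kg. Origin at the middle of its underside. It starts upright on the table.
- jar_a: Loose white jar with a blue band and black cap, 52 across the cap (50 body), 100 high, upright in the bin. Origin at the middle of its underside. One of two identical-looking jars: one is full, about 0.5 kg, the other empty, about 0.11 kg (each up to 15 % off). Names and places do not tell which.
- jar_b: The other jar; same look, size and origin as jar_a.
- turntable: Fixed modelling turntable: round wooden top 150 across, its upper face 55 above the table. Origin on the table under its centre. It does not turn.
- cup: Loose blue ceramic cup, 76 across, 85 high; bystander. Origin at the middle of its underside.
- spatula: Loose spatula, about 160 long, lying on the table; bystander.
- mallet: Loose wooden mallet, about 220 long, 64 high, lying on the table; bystander. Origin under the inner end of its head.
Things that resemble listed ones, but are neither listed nor needed, are in the scene too. Of the things like the prop, leave any that is grey, purple or red; of the rest the larger one is meant.

How it is judged:
On the way, in this order (a step that is already met when the one before it is completed fails the run):
1. the block stands in the side pocket and holds the flap open by itself, with the gripper off both (value of joint flap above 1.2 rad and contact force between prop and flap above 0.3 N and z of prop in the frame of pocket between -0.006 and 0.012 m and y of prop in the frame of pocket between -0.03 and 0.03 m and angle between prop's own z axis and vertical below 0.12 rad and contact force between each of the arm, the fingers and prop below 0.1 N and contact force between each of the arm, the fingers and flap below 0.1 N), for 0.3 s.
2. the full jar is lifted out of the bin while the flap stays propped (value of joint flap above 1.2 rad and contact force between prop and flap above 0.3 N and z of prop in the frame of pocket between -0.006 and 0.012 m and y of prop in the frame of pocket between -0.03 and 0.03 m and angle between prop's own z axis and vertical below 0.12 rad and z of jar_b in the frame of bin above 0.12 m), for 0.1 s.
At the end, for the whole second after the job is handed in: Block upright (0.12 rad) on the side pocket's floor, within 30 mm sideways of site pocket, holding the flap over 1.2 rad; full jar upright (0.1 rad), still, on the turntable within 40 mm of its centre; empty jar upright (0.15 rad) on the jar compartment's floor (value of joint flap above 1.2 rad and contact force between prop and flap above 0.3 N and z of prop in the frame of pocket between -0.006 and 0.012 m and y of prop in the frame of pocket between -0.03 and 0.03 m and angle between prop's own z axis and vertical below 0.12 rad and z of jar_a in the frame of bin between 0 and 0.02 m and y of jar_a in the frame of bin between -0.18 and 0.09 m and x of jar_a in the frame of bin between -0.06 and 0.06 m and angle between jar_a's own z axis and vertical below 0.15 rad and horizontal distance between jar_b and turntable below 0.04 m and height (world z) of jar_b between 0.05 and 0.06 m and angle between jar_b's own z axis and vertical below 0.1 rad and linear speed of jar_b below 0.02 m/s and contact force between jar_b and turntable above 1 N); the robot touches nothing.
It fails at once if the cup, the spatula or the mallet is moved by more than 40 mm (distance of any of cup, spatula, mallet from where it was at the start of the episode above 0.04 m).
It also fails if it takes over 72 s, if anything falls off the work surface, if the arm or the gripper's body presses on something with over 40 N, if the wrist force passes 120 N, or if a joint passes its speed limit or range.

## Working session

There is one attempt and no reset: what is moved stays moved. The work goes in short steps, Python scripts to look and compute and a tool call to move; the robot and the scene stay as the last step left them, time stands still between calls to the robot, and variables do not carry over. Pictures are saved under pics/ and viewed, and the job is handed in when it is done.

Besides the shell and the picture viewer there is one more tool, called after ">>>" by a JSON object that holds its "op" and its "data", one argument or row to a line. play_rows: Moves the arm, as the interface text tells. Its arguments: {"type":"object","properties":{"rows":{"type":"array","items":{"type":"array"}},"newtons":{"type":"number"}},"required":["rows"]}

```bash
ls; mkdir -p pics; cat > look.py <<'E'
import sys,cv2,numpy as np
from cell import arm,eyes
tag=sys.argv[1]
for n in sys.argv[2:]:
    im,d=eyes.get_image(n); c=eyes.get_calibration(n)
    np.savez(f'{tag}_{n}.npz',im=im,d=d,K=c['intrinsics'],R=c['R'],t=c['t'])
    cv2.imwrite(f'pics/{tag}_{n}.png',im[:,:,::-1])
print(arm.observe())
E
python3 look.py a scene side wrist
```

```text
pics
{'clock': 0.15, 'joints': array([-1.36658222,  0.43502755,  0.02498465,  1.57384139, -0.01155853,
        1.13401591, -0.0750994 ]), 'dq': array([-5.83148677e-05, -3.50921035e-03, -6.00038217e-04, -3.63662998e-03,
       -2.86124875e-04, -1.14246413e-03, -2.55191536e-04]), 'joint_efforts': array([ 1.05562540e-03, -6.68265653e+01,  9.86089669e-01, -3.14694536e+01,
       -6.03616261e-02,  3.95092077e-02,  7.46492242e-05]), 'position': array([0.18871716, 0.59545088, 0.23416544]), 'ee_rot': array([ 2.53421958e+00,  1.85536053e+00, -1.30739367e-03]), 'force': array([-0.18241441, -0.58966994,  0.01374824]), 'ft_torque': array([ 0.08022827, -0.00178978, -0.03660516]), 'width': 0.9979570087699485}
```

View pics/a_scene.png

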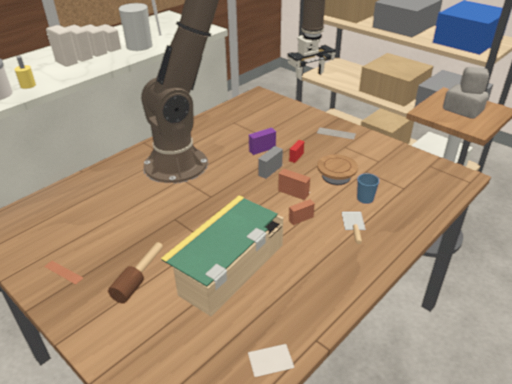

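View pics/a_side.png

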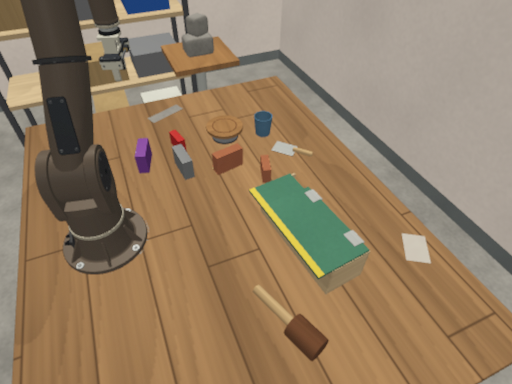

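View pics/a_wrist.png

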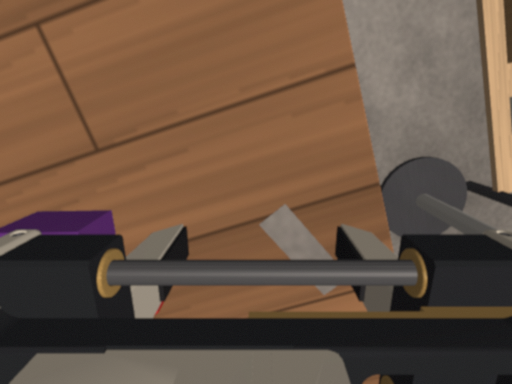

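```bash
python3 - <<'E'
import numpy as np
for n in ['scene','side','wrist']:
    f=np.load(f'a_{n}.npz'); print(n,f['K'].tolist(),(-f['R'].T@f['t']).round(3),f['R'].round(3).tolist())
E
```

```text
scene [[480.09531172481775, 0.0, 253.91359949061192], [0.0, 480.09531172481775, 196.3957122260006], [0.0, 0.0, 1.0]] [ 1.32  -0.926  1.062] [[0.729, 0.685, -0.014], [0.413, -0.455, -0.789], [-0.546, 0.569, -0.615]]
side [[350.4537815887537, 0.0, 250.89977836809172], [0.0, 350.4537815887537, 184.08075848871076], [0.0, 0.0, 1.0]] [ 0.152 -0.777  0.883] [[0.92, -0.392, 0.002], [-0.274, -0.647, -0.712], [0.281, 0.654, -0.702]]
wrist [[278.2593351499034, 0.0, 261.4768306620727], [0.0, 278.2593351499034, 194.33001972534356], [0.0, 0.0, 1.0]] [0.115 0.618 0.384] [[0.302, 0.953, -0.002], [0.915, -0.29, 0.281], [0.267, -0.087, -0.96]]
```

The scene view shows the bin at about (225,250), and two terracotta blocks at (294,184) and (301,211). The turntable is at (337,168), the cup at (367,188), the spatula at (355,222) and the mallet at (130,280). Next I'll measure them with colour masks.

```bash
cat > m.py <<'E'
import numpy as np,cv2
def load(tag,n):
    f=np.load(f'{tag}_{n}.npz'); return {k:f[k] for k in f.files}
def pts(f):
    d=f['d'];v,u=np.mgrid[:d.shape[0],:d.shape[1]]
    K=f['K'];c=np.stack([(u-K[0,2])/K[0,0]*d,(v-K[1,2])/K[1,1]*d,d],-1)
    P=(c-f['t'])@f['R']; P[d<=0]=np.nan; return P
def mask(f,lo,hi):
    return cv2.inRange(cv2.cvtColor(f['im'],cv2.COLOR_RGB2HSV),np.array(lo),np.array(hi))>0
def comps(m,amin=60):
    n,l,s,c=cv2.connectedComponentsWithStats(m.astype(np.uint8))
    return [(l==i,s[i],c[i]) for i in range(1,n) if s[i,4]>=amin]
def proj(f,X):
    c=f['R']@np.asarray(X)+f['t'];p=f['K']@c;return p[:2]/p[2]
E
python3 - <<'E'
from m import *
for n in ['scene','side']:
    f=load('a',n);P=pts(f)
    big=cv2.resize(f['im'][130:260,220:400] if n=='scene' else f['im'][100:230,120:330],None,fx=3.5,fy=3.5,interpolation=cv2.INTER_CUBIC)
    cv2.imwrite(f'pics/crop_{n}.png',big[:,:,::-1])
    for name,lo,hi in [('terra',(3,110,60),(12,190,200)),('green',(65,100,40),(90,255,200)),('yellow',(24,180,120),(34,255,255)),('blue',(95,120,50),(110,255,200))]:
        for m,s,c in comps(mask(f,lo,hi)):
            Q=P[m];Q=Q[np.isfinite(Q[:,0])]
            if not len(Q):continue
            zt=np.percentile(Q[:,2],97)
            T=Q[Q[:,2]>zt-0.012]
            (cx,cy),(w,h),a=cv2.minAreaRect((T[:,:2]*1000).astype(np.float32))
            print(n,name,s.tolist(),c.round(),'ztop',zt.round(3),'rect',round(cx),round(cy),round(w),round(h),round(a,1))
E
```

```text
scene terra [0, 0, 49, 59, 2246] [21. 27.] ztop 0.312 rect -1483 149 42 182 1.4
scene terra [212, 0, 16, 28, 270] [221.  14.] ztop -0.014 rect -1475 1670 41 92 23.0
scene terra [237, 0, 43, 74, 2542] [258.  32.] ztop -0.061 rect -1482 1903 46 167 1.1
scene terra [226, 37, 4, 42, 81] [228.  57.] ztop -0.308 rect -1483 1705 8 71 46.0
scene terra [288, 139, 17, 24, 80] [297. 152.] ztop 0.059 rect 313 354 81 25 87.0
scene terra [278, 169, 37, 56, 1179] [296. 194.] ztop 0.08 rect 467 166 110 45 11.8
scene terra [45, 261, 38, 24, 353] [ 63. 272.] ztop 0.003 rect 201 -600 146 35 11.3
scene terra [108, 267, 35, 36, 739] [125. 284.] ztop 0.064 rect 416 -513 48 91 19.9
scene blue [434, 1, 68, 52, 2543] [468.  26.] ztop 0.327 rect 491 1510 361 310 88.4
side terra [212, 143, 31, 32, 671] [227. 158.] ztop 0.079 rect 459 166 110 43 11.2
side terra [260, 155, 11, 27, 238] [265. 168.] ztop 0.061 rect 571 72 86 29 71.8
side terra [285, 315, 43, 45, 1043] [306. 337.] ztop 0.063 rect 408 -515 50 88 19.5
side green [277, 175, 51, 93, 1462] [305. 219.] ztop 0.123 rect 558 -243 341 122 81.7
side green [260, 181, 15, 17, 98] [268. 188.] ztop 0.122 rect 498 -105 57 49 1.4
side green [334, 224, 14, 20, 83] [341. 235.] ztop 0.123 rect 602 -335 63 32 70.2
side green [335, 244, 33, 21, 254] [351. 252.] ztop 0.123 rect 596 -391 87 50 6.2
side green [324, 260, 14, 14, 71] [330. 267.] ztop 0.123 rect 526 -414 47 21 3.9
side blue [122, 0, 47, 14, 499] [144.   5.] ztop 0.245 rect 402 1406 41 171 74.3
```

View pics/crop_scene.png

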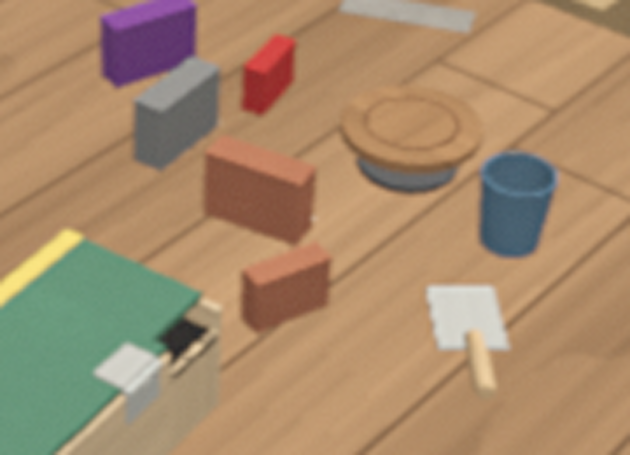

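View pics/crop_side.png

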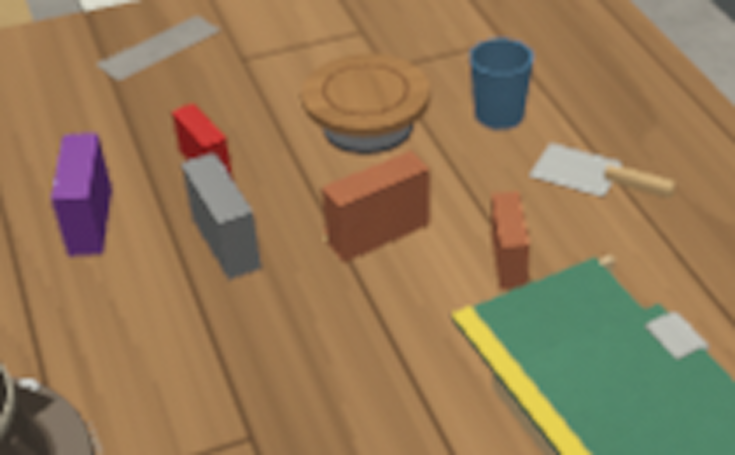

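Two blocks fit the terracotta description. The one at scene (296,190) is 110x38x80 mm, and the one at (301,211) is about 60 mm high. The larger one is meant, and the enlarged crop confirms it is terracotta. Next I need accurate bin, block and turntable poses.

```bash
python3 - <<'E'
from m import *
def cast(f,uv,z):
    K=f['K'];C=-f['R'].T@f['t'];uv=np.atleast_2d(uv)
    r=np.c_[(uv-[K[0,2],K[1,2]])/K[0,0],np.ones(len(uv))]@f['R']
    s=(z-C[2])/r[:,2];return C+s[:,None]*r
for n in ['scene','side']:
    f=load('a',n);P=pts(f)
    for name,z0,x0,x1,y0,y1 in [('flap',.123,.35,.75,-.5,0.),('block',.08,.38,.53,.1,.23),('turn',.055,.5,.85,.1,.5)]:
        m=(abs(P[...,2]-z0)<.006)&(P[...,0]>x0)&(P[...,0]<x1)&(P[...,1]>y0)&(P[...,1]<y1)
        cs=comps(m,40)
        for m2,s,c in cs:
            v,u=np.nonzero(m2)
            X=cast(f,np.c_[u,v].astype(float),z0)
            r=cv2.minAreaRect((X[:,:2]*1000).astype(np.float32))
            print(n,name,s.tolist(),np.round(r[0],1),np.round(r[1],1),round(r[2],1),'z',np.median(P[m2][:,2]).round(4), 'circ',[np.round(q,1) for q in cv2.minEnclosingCircle((X[:,:2]*1000).astype(np.float32))])
            print(cv2.boxPoints(r).round().tolist())
E
```

```text
scene flap [161, 196, 117, 90, 4770] [ 552.4 -251.3] [177.2 351.2] 6.3 z 0.1214 circ [array([ 548.1, -250.2]), np.float64(190.7)]
[[445.0, -87.0], [484.0, -436.0], [660.0, -416.0], [621.0, -67.0]]
scene block [278, 169, 32, 15, 217] [469.8 160.4] [109.9  45. ] 11.3 z 0.0782 circ [array([468.9, 162.8]), np.float64(56.4)]
[[412.0, 172.0], [420.0, 128.0], [528.0, 149.0], [519.0, 193.0]]
scene turn [322, 155, 36, 23, 507] [550.1 346.4] [100.1 154.2] 0.5 z 0.0536 circ [array([522.9, 346.7]), np.float64(77.8)]
[[499.0, 423.0], [501.0, 269.0], [601.0, 270.0], [599.0, 424.0]]
scene turn [359, 179, 17, 6, 44] [662.  338.4] [55.3 24.1] 25.7 z 0.055 circ [array([664.2, 333.8]), np.float64(27.7)]
[[632.0, 337.0], [642.0, 316.0], [692.0, 339.0], [682.0, 361.0]]
scene turn [357, 186, 20, 8, 47] [688.4 289.5] [65.2 34.8] 26.7 z 0.0551 circ [array([682. , 302.1]), np.float64(32.8)]
[[651.0, 290.0], [667.0, 259.0], [725.0, 289.0], [710.0, 320.0]]
side flap [249, 174, 120, 105, 5687] [ 542.7 -250.5] [174.  347.9] 6.6 z 0.1206 circ [array([ 540.2, -251.7]), np.float64(189.9)]
[[436.0, -88.0], [476.0, -433.0], [649.0, -413.0], [609.0, -68.0]]
side block [211, 144, 31, 16, 204] [458.3 160.8] [108.   40.9] 11.2 z 0.0769 circ [array([457.7, 162.6]), np.float64(56.0)]
[[401.0, 170.0], [409.0, 130.0], [515.0, 151.0], [507.0, 191.0]]
side turn [215, 116, 28, 21, 370] [542.8 346.2] [150.8  88. ] 89.7 z 0.0522 circ [array([516. , 346.4]), np.float64(75.4)]
[[498.0, 271.0], [586.0, 271.0], [587.0, 421.0], [499.0, 422.0]]
side turn [254, 122, 17, 7, 40] [656.7 290.3] [38.2 66.2] 60.9 z 0.056 circ [array([663.4, 302.7]), np.float64(33.3)]
[[619.0, 290.0], [676.0, 258.0], [695.0, 291.0], [637.0, 323.0]]
```

```bash
cat > go.py <<'E'
# usage: go.py  X Y Z yaw_deg tilt_deg [side] ; world mm -> row numbers from measured/commanded pose
import sys,json,os,numpy as np
from scipy.spatial.transform import Rotation as Ro
def Rt(yaw,tilt,roll=0):
    B=np.array([[0,1,0],[1,0,0],[0,0,-1]],float).T  # cols: tool x=+y, y=+x, z=-z
    return (Ro.from_euler('z',yaw,degrees=True)*Ro.from_matrix(B)*Ro.from_euler('x',tilt,degrees=True))
def cur():
    from cell import arm
    o=arm.observe(); return np.array(o['position']),Ro.from_rotvec(o['ee_rot']),o
def delta(p0,R0,p,R):
    return (R0.inv().apply(np.array(p)/1000-p0)/0.5).round(3).tolist(),((R0.inv()*R).as_rotvec()/np.radians(60)).round(3).tolist()
if __name__=='__main__':
    p0,R0,o=cur()
    if os.path.exists('cmd.json'):
        c=json.load(open('cmd.json'));p0c,R0c=np.array(c['p']),Ro.from_rotvec(c['r'])
        print('cmd-meas mm',((p0c-p0)*1000).round(1),'rotdeg',np.degrees((R0.inv()*R0c).as_rotvec()).round(2)); p0,R0=p0c,R0c
    print('now',(p0*1000).round(1),'t',o['clock'],'F',o['force'].round(1),'w',round(o['width'],3))
    a=[float(x) for x in sys.argv[1:]]
    for i in range(0,len(a),5):
        T=Rt(a[i+3],a[i+4]);s,t=delta(p0,R0,a[i:i+3],T);print(s,t)
        pr=p0+R0.apply(np.round(s,3)*.5);rr=R0*Ro.from_rotvec(np.array(t)*np.radians(60))
    if a: json.dump({'p':pr.tolist(),'r':rr.as_rotvec().tolist()},open('cmd.json','w'))
E
echo '{"p":[0.189,0.596,0.235],"r":[2.5342,1.8553,0]}' > cmd.json
python3 -c "
from go import *
for t in (0,15): print(Rt(0,t).as_matrix().round(2).tolist())"
python3 go.py 440 158 250 11.25 15
```

```text
[[0.0, 1.0, 0.0], [1.0, 0.0, 0.0], [0.0, 0.0, -1.0]]
[[0.0, 0.97, -0.26], [1.0, 0.0, 0.0], [0.0, -0.26, -0.97]]
cmd-meas mm [0.3 0.5 0.8] rotdeg [-0.03  0.04  0.  ]
now [189. 596. 235.] t 0.15 F [-0.2 -0.6  0. ] w 0.998
[-0.683, 0.743, -0.029] [0.245, -0.062, -0.478]
```

```bash
echo '{"p":[0.189,0.596,0.235],"r":[2.5342,1.8553,0]}' > cmd.json; python3 go.py 430 156 250 11.25 -15
```

```text
cmd-meas mm [0.3 0.5 0.8] rotdeg [-0.03  0.04  0.  ]
now [189. 596. 235.] t 0.15 F [-0.2 -0.6  0. ] w 0.998
[-0.693, 0.725, -0.029] [-0.244, 0.064, -0.478]
```

>>> {"op": "play_rows", "data": {
  "rows": [
    [[-0.693, 0.725, -0.029], [-0.244, 0.064, -0.478], 1],
    [[-0.693, 0.725, -0.029], [-0.244, 0.064, -0.478], 1],
    [[-0.693, 0.725, -0.029], [-0.244, 0.064, -0.478], 1],
    [[-0.693, 0.725, -0.029], [-0.244, 0.064, -0.478], 1],
    [[-0.693, 0.725, -0.029], [-0.244, 0.064, -0.478], 1],
    [[-0.693, 0.725, -0.029], [-0.244, 0.064, -0.478], 1],
    [[-0.693, 0.725, -0.029], [-0.244, 0.064, -0.478], 1],
    [[-0.693, 0.725, -0.029], [-0.244, 0.064, -0.478], 1],
    [[-0.693, 0.725, -0.029], [-0.244, 0.064, -0.478], 1],
    [[-0.693, 0.725, -0.029], [-0.244, 0.064, -0.478], 1]
  ]
}}

```text
clock: 1.15
position: [0.4293, 0.1555, 0.2494]
ee_rot: [1.878, 2.29, 0.303]
force: [1.0, 0.6, 0.0]
width: 1.0
```

```bash
python3 go.py
```

```text
cmd-meas mm [0.5 0.7 0.5] rotdeg [ 0.02 -0.08 -0.  ]
now [429.9 156.2 249.9] t 1.15 F [1.  0.6 0. ] w 1.0
```

Tracking is good. I'll take a wrist look at the block.

```bash
python3 look.py b wrist scene | head -1 | cut -c1-40; python3 - <<'E'
from m import *
f=load('b','wrist');P=pts(f)
m=(abs(P[...,2]-.08)<.008)&(P[...,0]>.38)&(P[...,0]<.55)&(P[...,1]>.1)&(P[...,1]<.23)
for m2,s,c in comps(m,40):
    r=cv2.minAreaRect((P[m2][:,:2]*1000).astype(np.float32)); print(s.tolist(),r,np.nanmedian(P[m2][:,2]))
E
```

```text
{'clock': 1.25, 'joints': array([-0.8581
[250, 125, 35, 86, 2759] ((466.1009521484375, 159.82760620117188), (110.95771026611328, 38.01493453979492), 10.778905868530273) 0.0801821234348277
```

View pics/b_wrist.png

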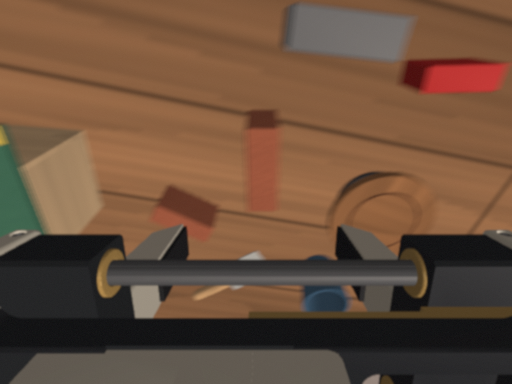

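View pics/b_scene.png

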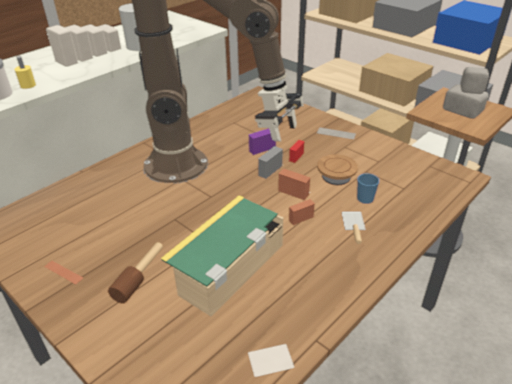

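```bash
python3 go.py 423.7 151.7 163.3 10.8 -15 438.7 154.5 105 10.8 -15 454.2 157.5 47.4 10.8 -15
```

```text
cmd-meas mm [-1.2  4.8  0.3] rotdeg [ 0.02  0.1  -0.47]
now [429.9 156.2 249.9] t 1.25 F [ 0.1  0.2 -0.2] w 1.001
[-0.006, -0.058, 0.164] [-0.0, -0.002, 0.007]
[-0.007, -0.059, 0.284] [-0.0, -0.002, 0.007]
[-0.007, -0.058, 0.404] [-0.0, -0.002, 0.007]
```

```bash
cp cmd.json /tmp/x; python3 - <<'E'
from cell import arm,eyes
import numpy as np
eyes.get_image('side');o=arm.observe();print(o['position'],o['dq'].round(3))
E
python3 look.py c wrist >/dev/null; cat > blk.py <<'E'
import sys
from m import *
f=load(sys.argv[1],'wrist');P=pts(f)
m=(abs(P[...,2]-.08)<.008)&(P[...,0]>.38)&(P[...,0]<.55)&(P[...,1]>.1)&(P[...,1]<.23)
for m2,s,c in comps(m,40):
    r=cv2.minAreaRect((P[m2][:,:2]*1000).astype(np.float32)); print(s.tolist(),r,np.nanmedian(P[m2][:,2]))
E
python3 blk.py c; python3 go.py
```

```text
[0.42988985 0.15434091 0.24936771] [-0.043  0.012 -0.076 -0.004 -0.001  0.001 -0.059]
[251, 124, 35, 86, 2733] ((460.92071533203125, 169.6437530517578), (108.8482666015625, 38.00752258300781), 11.339512825012207) 0.07962019530972259
cmd-meas mm [  25.2    1.2 -201.9] rotdeg [-0.02 -0.14  0.22]
now [454.3 157.6  47.3] t 1.35 F [-0.2  0.   0.7] w 0.999
```

>>> {"op": "play_rows", "data": {
  "rows": [
    [[0, 0, 0], [0, 0, 0], 1],
    [[0, 0, 0], [0, 0, 0], 1],
    [[0, 0, 0], [0, 0, 0], 1],
    [[0, 0, 0], [0, 0, 0], 1],
    [[0, 0, 0], [0, 0, 0], 1]
  ]
}}

```text
clock: 1.85
position: [0.4287, 0.1579, 0.2491]
ee_rot: [1.878, 2.291, 0.302]
force: [-0.2, -0.5, 0.3]
width: 1.002
```

```bash
python3 - <<'E'
import json
from go import *
R=Rt(11.25,-15);json.dump({'p':[.4299,.1562,.2499],'r':R.as_rotvec().tolist()},open('cmd.json','w'))
E
cp cmd.json cmd0.json; python3 go.py; python3 look.py d wrist >/dev/null; python3 go.py;python3 blk.py d
```

```text
cmd-meas mm [ 1.2 -1.7  0.8] rotdeg [-0.03 -0.08  0.05]
now [429.9 156.2 249.9] t 1.85 F [-0.2 -0.5  0.3] w 1.002
cmd-meas mm [ 1.1 -1.5  0.8] rotdeg [-0.03 -0.08  0.03]
now [429.9 156.2 249.9] t 1.9 F [-0.4 -0.1 -0.4] w 0.999
[248, 125, 34, 86, 2751] ((462.30206298828125, 167.5728302001953), (110.2031021118164, 38.07976150512695), 11.156694412231445) 0.07979702191349208
```

```bash
python3 go.py 420 159.6 163 11.2 -15 435 162.6 105 11.2 -15 450.3 165.6 47.4 11.2 -15
```

```text
cmd-meas mm [ 1.1 -1.5  0.8] rotdeg [-0.03 -0.08  0.03]
now [429.9 156.2 249.9] t 1.9 F [-0.4 -0.1 -0.4] w 0.999
[0.011, -0.062, 0.163] [-0.0, -0.0, 0.001]
[0.011, -0.063, 0.283] [-0.0, -0.0, 0.001]
[0.01, -0.063, 0.403] [-0.0, -0.0, 0.001]
```

>>> {"op": "play_rows", "data": {
  "rows": [
    [[0.011, -0.062, 0.163], [0, 0, 0], 1],
    [[0.011, -0.062, 0.163], [0, 0, 0], 1],
    [[0.011, -0.063, 0.2], [0, 0, 0], 1],
    [[0.011, -0.063, 0.24], [0, 0, 0], 1],
    [[0.01, -0.063, 0.28], [0, 0, 0], 1],
    [[0.01, -0.063, 0.32], [0, 0, 0], 1],
    [[0.01, -0.063, 0.36], [0, 0, 0], 1],
    [[0.01, -0.063, 0.403], [0, 0, 0], 1],
    [[0.01, -0.063, 0.403], [0, 0, 0], 1],
    [[0.01, -0.063, 0.403], [0, 0, 0], 1]
  ]
}}

```text
clock: 2.9
position: [0.4488, 0.1666, 0.0463]
ee_rot: [1.879, 2.29, 0.3]
force: [-0.7, 0.4, 0.1]
width: 1.0
```

```bash
python3 go.py; python3 look.py e scene wrist side>/dev/null; python3 - <<'E'
from m import *
a=load('e','scene')['im'][100:250,220:400];b=load('e','side')['im'][60:210,120:300]
cv2.imwrite('pics/e2.png',cv2.resize(np.hstack([a,b]),None,fx=2.2,fy=2.2,interpolation=cv2.INTER_CUBIC)[:,:,::-1])
E
```

```text
cmd-meas mm [ 1.4 -1.2  0.8] rotdeg [-0.09 -0.04  0.06]
now [450.2 165.3  47.1] t 2.9 F [-0.7  0.4  0.1] w 1.0
```

View pics/e2.png

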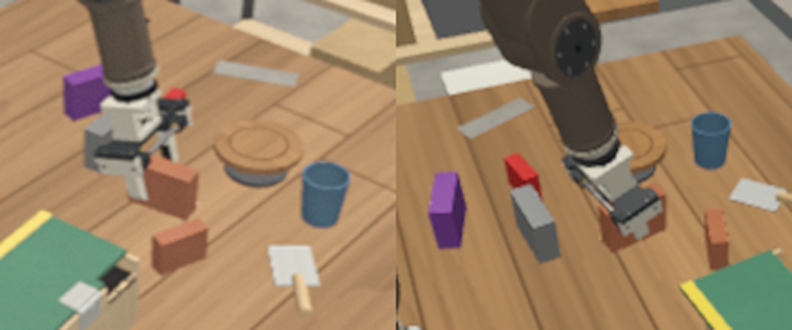

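View pics/e_wrist.png

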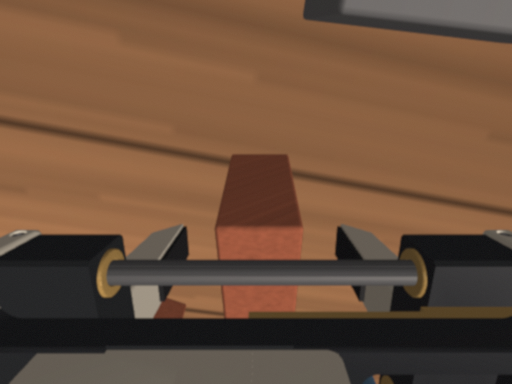

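The block sits centred between the pads at wrist (258,270), so I'll grip it.

>>> {"op": "play_rows", "data": {
  "newtons": 55,
  "rows": [
    [[0, 0, 0], [0, 0, 0], -1],
    [[0, 0, 0], [0, 0, 0], -1],
    [[0, 0, 0], [0, 0, 0], -1],
    [[0, 0, 0], [0, 0, 0], -1],
    [[0, 0, 0], [0, 0, 0], -1],
    [[0, 0, 0], [0, 0, 0], -1],
    [[0, 0, -0.02], [0, 0, 0], -1],
    [[0, 0, -0.06], [0, 0, 0], -1],
    [[0, 0, -0.1], [0, 0, 0], -1],
    [[0, 0, -0.1], [0, 0, 0], -1]
  ]
}}

```text
clock: 4.05
position: [0.4359, 0.1642, 0.0962]
ee_rot: [1.879, 2.29, 0.304]
force: [0.3, 0.6, -5.8]
width: 0.408
```

```bash
python3 - <<'E'
import json
from go import *
c=json.load(open('cmd.json'));R=Ro.from_rotvec(c['r']);p=np.array(c['p'])+R.apply([0,0,-.05]);json.dump({'p':p.tolist(),'r':c['r']},open('cmd.json','w'))
E
python3 go.py; python3 look.py f scene wrist side>/dev/null;python3 go.py; python3 - <<'E'
from m import *
a=load('f','scene')['im'][100:250,220:400];b=load('f','side')['im'][60:210,120:300]
cv2.imwrite('pics/f2.png',cv2.resize(np.hstack([a,b]),None,fx=2.2,fy=2.2,interpolation=cv2.INTER_CUBIC)[:,:,::-1])
E
```

```text
cmd-meas mm [ 1.7 -1.4 -0.8] rotdeg [ 0.02 -0.12  0.05]
now [437.5 162.8  95.4] t 4.05 F [ 0.3  0.6 -5.8] w 0.408
cmd-meas mm [ 1.6 -1.4  1.2] rotdeg [-0.07 -0.07  0.09]
now [437.5 162.8  95.4] t 4.2 F [-0.1 -0.2 -6.9] w 0.412
```

View pics/f2.png

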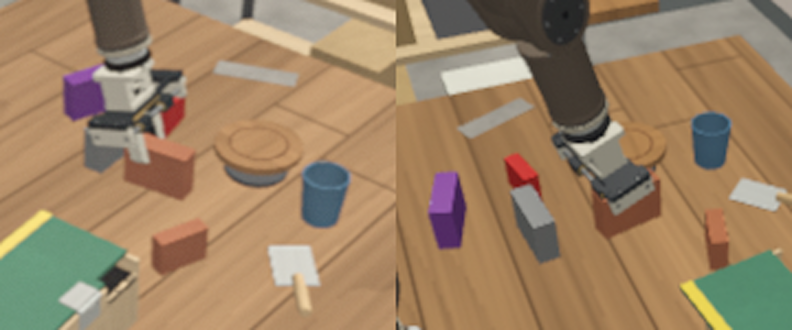

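View pics/f_wrist.png

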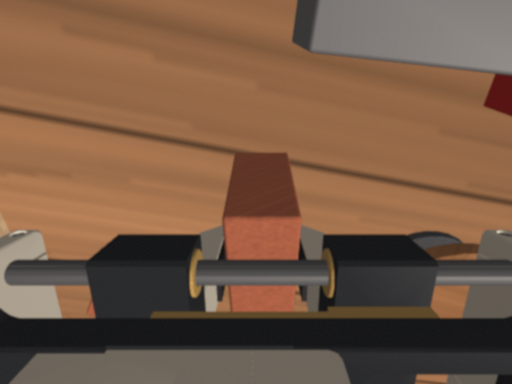

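```bash
python3 go.py 437 160 250 11.2 -15 400 -60 300 6.5 -15
```

```text
cmd-meas mm [ 1.6 -1.4  1.2] rotdeg [-0.07 -0.07  0.09]
now [437.5 162.8  95.4] t 4.2 F [-0.1 -0.2 -6.9] w 0.412
[-0.005, 0.078, -0.299] [-0.0, -0.0, -0.0]
[-0.422, -0.049, -0.437] [-0.0, -0.02, 0.075]
```

>>> {"op": "play_rows", "data": {
  "rows": [
    [[0, 0.02, -0.06], [0, 0, 0], -1],
    [[-0.01, 0.05, -0.13], [0, 0, 0], -1],
    [[-0.03, 0.06, -0.2], [0, 0, 0], -1],
    [[-0.08, 0.05, -0.27], [0, 0, 0.02], -1],
    [[-0.15, 0.02, -0.33], [0, 0, 0.03], -1],
    [[-0.23, 0, -0.38], [0, -0.01, 0.04], -1],
    [[-0.31, -0.02, -0.42], [0, -0.01, 0.06], -1],
    [[-0.38, -0.04, -0.437], [0, -0.02, 0.075], -1],
    [[-0.422, -0.049, -0.437], [0, -0.02, 0.075], -1],
    [[-0.422, -0.049, -0.437], [0, -0.02, 0.075], -1]
  ]
}}

```text
clock: 5.2
position: [0.3981, -0.0616, 0.2982]
ee_rot: [1.972, 2.202, 0.289]
force: [-0.7, 1.2, -5.3]
width: 0.412
```

>>> {"op": "play_rows", "data": {
  "rows": [
    [[0, 0, 0], [0, 0, 0], -1],
    [[0, 0, 0], [0, 0, 0], -1],
    [[0, 0, 0], [0, 0, 0], -1]
  ]
}}

```text
clock: 5.5
position: [0.399, -0.0578, 0.2987]
ee_rot: [1.964, 2.208, 0.289]
force: [0.9, -0.5, -6.5]
width: 0.41
```

```bash
python3 go.py; python3 look.py g wrist side>/dev/null;python3 go.py
```

```text
cmd-meas mm [ 0.8 -2.   1.4] rotdeg [-0.09 -0.06  0.16]
now [399.8 -59.8 300.1] t 5.5 F [ 0.9 -0.5 -6.5] w 0.41
cmd-meas mm [ 0.7 -1.8  1.2] rotdeg [-0.07 -0.06  0.14]
now [399.8 -59.8 300.1] t 5.6 F [ 0.7  0.3 -6.3] w 0.41
```

View pics/g_wrist.png

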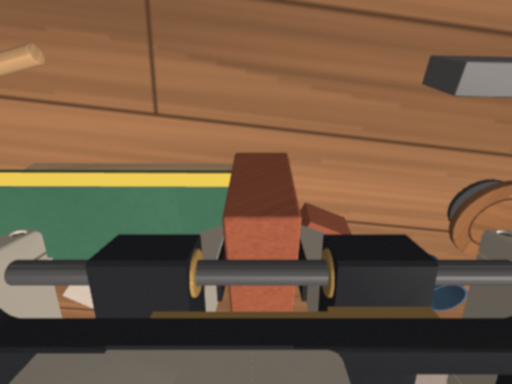

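View pics/g_side.png

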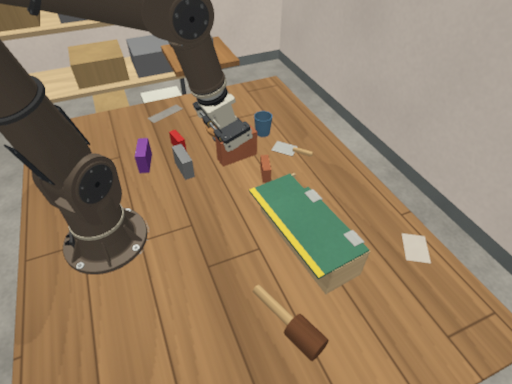

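```bash
python3 - <<'E'
from m import *
from go import *
f=load('g','wrist');P=pts(f)
y=mask(f,(22,120,100),(36,255,255)); y[:150]=0;y[200:]=0;y[:,230:]=0
# front edge: topmost yellow pixel per column
K=f['K'];C=-f['R'].T@f['t']
L=[]
for u in range(5,225,5):
    v=np.nonzero(y[:,u])[0]
    if len(v):
        r=np.array([(u-K[0,2])/K[0,0],(v.min()-.5-K[1,2])/K[1,1],1])@f['R'];L.append((C+(.123-C[2])/r[2]*r)*1000)
L=np.array(L);k=np.polyfit(L[:,1],L[:,0],1);print('x at y=-120',np.polyval(k,-120),'yaw',np.degrees(np.arctan(-k[0])),np.std(L[:,0]-np.polyval(k,L[:,1])))
print(np.nanmedian(P[175:182,20:220,2]),np.nanmedian(P[180:220,60:200,2]))
# block in tool frame (cmd)
p0,R0,o=cur()
def tool(Q): return R0.inv().apply(Q-p0)*1000
for v in (160,190,220,235,250): print(v,tool(P[v,245:280]).mean(0).round(1))
T=Rt(6.5,0)
for v in (160,190,220,235,250): print(v,(T.inv().apply(P[v,245:280]-p0)*1000).mean(0).round(1))
E
```

```text
x at y=-120 443.4850737620813 yaw 6.678053766381233 7.107775871086914e-14
0.12369925098241069 0.12286959098027266
160 [  0.1 -47.3  34.1]
190 [nan nan nan]
220 [  0.  -29.  -27.8]
235 [nan nan nan]
250 [  0.  -11.  -23.2]
160 [ -0.  -36.9  45.2]
190 [nan nan nan]
220 [ -0.1 -35.2 -19.4]
235 [nan nan nan]
250 [ -0.  -16.6 -19.6]
```

```bash
python3 - <<'E'
from m import *
f=load('g','wrist');print([(v,f['d'][v,250:275:8].round(3).tolist()) for v in range(150,320,6)])
e=f['im'][130:330,180:340];cv2.imwrite('pics/g_crop.png',cv2.resize(e,None,fx=4,fy=3,interpolation=cv2.INTER_CUBIC)[:,:,::-1])
p=load('g','wrist');from go import *
p0,R0,o=cur();C=-f['R'].T@f['t'];print(R0.inv().apply(C-p0)*1000,(R0.inv().as_matrix()@f['R'].T).round(3))
E
```

```text
[(150, [0.4519999921321869, 0.453000009059906, 0.45100000500679016, 0.4519999921321869]), (156, [0.19200000166893005, 0.19099999964237213, 0.1899999976158142, 0.19099999964237213]), (162, [0.18199999630451202, 0.18299999833106995, 0.18199999630451202, 0.18400000035762787]), (168, [0.17399999499320984, 0.17599999904632568, 0.17399999499320984, 0.17299999296665192]), (174, [0.1679999977350235, 0.17000000178813934, 0.1679999977350235, 0.16699999570846558]), (180, [0.16200000047683716, 0.1599999964237213, 0.16099999845027924, 0.16099999845027924]), (186, [0.1550000011920929, 0.1550000011920929, 0.1550000011920929, 0.1550000011920929]), (192, [0.1509999930858612, 0.1509999930858612, 0.15000000596046448, 0.15000000596046448]), (198, [0.14399999380111694, 0.14499999582767487, 0.14499999582767487, 0.14499999582767487]), (204, [0.14000000059604645, 0.14000000059604645, 0.13899999856948853, 0.14000000059604645]), (210, [0.13500000536441803, 0.13600000739097595, 0.13500000536441803, 0.13600000739097595]), (216, [0.13199999928474426, 0.13099999725818634, 0.13099999725818634, 0.13199999928474426]
[... 989 characters left out ...]
6276, 0.0860000029206276]), (288, [0.1550000011920929, 0.1550000011920929, 0.1550000011920929, 0.15600000321865082]), (294, [0.15700000524520874, 0.1589999943971634, 0.15700000524520874, 0.15700000524520874]), (300, [0.1599999964237213, 0.1599999964237213, 0.16099999845027924, 0.16099999845027924]), (306, [0.16300000250339508, 0.16300000250339508, 0.164000004529953, 0.16300000250339508]), (312, [0.07900000363588333, 0.07800000160932541, 0.07900000363588333, 0.07900000363588333]), (318, [0.07199999690055847, 0.07100000232458115, 0.07199999690055847, 0.07100000232458115])]
[-1.33624027e-01 -7.72986700e+01 -1.50090062e+02] [[ 1.     0.    -0.001]
 [-0.     0.96   0.28 ]
 [ 0.001 -0.28   0.96 ]]
```

View pics/g_crop.png

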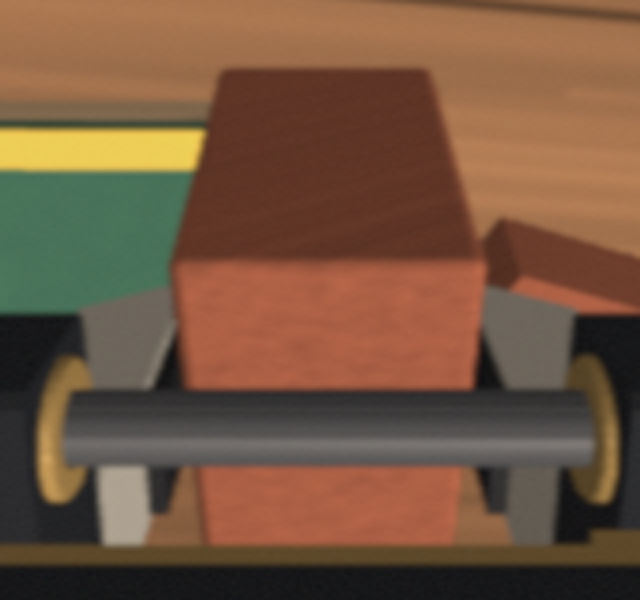

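```bash
python3 - <<'E'
from m import *
for t in 'efg':
    f=load(t,'wrist');d=f['d'][:,262]
    w=d[130:250];j=[i for i in range(130,250) if 0<d[i]<.3]
    k=min(j,key=lambda i:d[i]); print(t,j[0],d[j[0]],k,d[k], d[250])
    P=pts(f);print(np.round(P[j[0]+1,262]*1000),np.round(P[k+1,262]*1000),np.round(P[255,262]*1000))
E
```

```text
e 130 0.17677599 232 0.116590925 0.12236512
[394. 156.  -0.] [412. 159.  80.] [424. 162.  80.]
f 130 0.22604352 219 0.13031712 0.14042538
[397. 157.  -1.] [401. 157. 114.] [423. 162. 114.]
g 153 0.19386913 217 0.12922953 0.14086874
[362. -62. 244.] [364. -62. 317.] [385. -60. 320.]
```

```bash
cat > held.py <<'E'
import sys
from m import *
from go import *
t=sys.argv[1];yaw=float(sys.argv[2])
f=load(t,'wrist');P=pts(f)
c=np.load(f'{t}_wrist.npz')
C=-f['R'].T@f['t']; Rc=f['R'].T@np.array([[1,0,0],[0,.96,-.28],[0,.28,.96]])  # tool->world
p=C-Rc@np.array([-.00013,-.0773,-.1501])
Y=Rt(yaw,0).as_matrix()
L=((P-p)@Y)*1000; L[...,2]*=-1   # lateral, fwd, up rel. to TCP
T=L[224:257,240:285].reshape(-1,3);B=L[160:210,245:280].reshape(-1,3)
T=T[np.isfinite(T[:,0])];B=B[np.isfinite(B[:,0])]
k=np.polyfit(T[:,1],T[:,2],1);print('top slope deg',np.degrees(np.arctan(k[0])),'up at fwd -30',np.polyval(k,-30),'at 18',np.polyval(k,18))
k2=np.polyfit(B[:,2],B[:,1],1);print('rear slope deg',np.degrees(np.arctan(k2[0])),'fwd at up 0',k2[1])
print('TCP',(p*1000).round(1))
E
python3 held.py f 11.2;python3 held.py g 6.5
```

```text
top slope deg -0.49166844838777574 up at fwd -30 19.569339416446248 at 18 19.157430109608764
rear slope deg 0.10075306405938902 fwd at up 0 -36.83642242121127
TCP [436.1 164.3  94.8]
top slope deg -0.4376777296591373 up at fwd -30 19.58493415545541 at 18 19.218258985851772
rear slope deg 0.11750243107269424 fwd at up 0 -36.796927960233674
TCP [399.2 -58.1 298.9]
```

```bash
python3 - <<'E'
from m import *
f=load('d','wrist');P=pts(f)
e=f['im'][100:245,0:140];cv2.imwrite('pics/d_crop.png',cv2.resize(e,None,fx=4,fy=4,interpolation=cv2.INTER_CUBIC)[:,:,::-1])
for v in range(120,226,8):
    r=P[v,:140]; j=[u for u in range(140) if r[u,2]>.1]
    if j: print(v,j[-1],(r[j[-1]]*1000).round(),(r[max(j[-1]-4,0)]*1000).round())
E
```

```text
128 8 [446. -84. 116.] [445. -84. 120.]
136 11 [454. -84. 115.] [453. -84. 119.]
144 14 [462. -83. 115.] [461. -84. 119.]
152 17 [471. -82. 115.] [469. -82. 120.]
160 34 [486. -80. 100.] [486. -82. 102.]
168 36 [495. -79. 101.] [492. -78. 107.]
176 40 [504. -76. 101.] [nan nan nan]
184 43 [516. -76. 100.] [513. -77. 105.]
192 46 [526. -75. 100.] [523. -75. 105.]
200 49 [537. -74. 100.] [533. -74. 106.]
208 52 [548. -72. 100.] [544. -73. 106.]
216 55 [559. -71. 100.] [556. -72. 105.]
224 57 [571. -70. 101.] [nan nan nan]
```

View pics/d_crop.png

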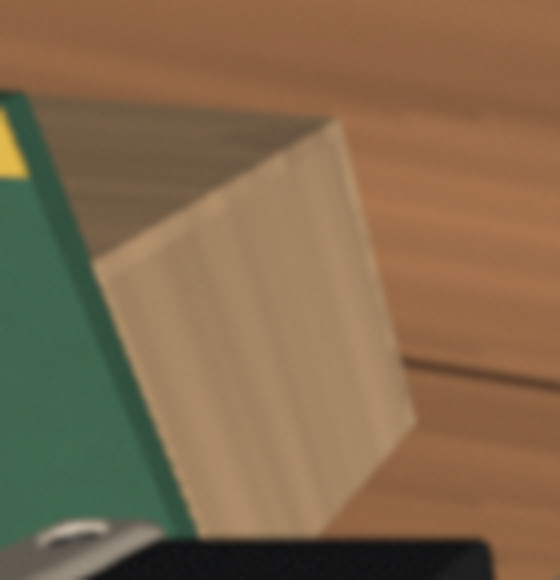

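```bash
cat > binp.py <<'E'
# args: quadruples bx by z tilt -> rows
import sys,subprocess
a=[float(x) for x in sys.argv[1:]];o=[]
for i in range(0,len(a),4):
    bx,by,z,t=a[i:i+4]
    o+=[str(round(568+.9934*bx-.1149*by+1,1)),str(round(-238.5+.1149*bx+.9934*by-1.8,1)),str(z+1),'6.6',str(t)]
print(o);print(subprocess.run(['python3','go.py']+o,capture_output=True,text=True).stdout)
E
python3 binp.py -163 215 80.6 -15 -163 129 80.6 -15
```

```text
['382.4', '-45.4', '81.6', '6.6', '-15.0', '392.3', '-130.9', '81.6', '6.6', '-15.0']
cmd-meas mm [ 0.7 -1.8  1.2] rotdeg [-0.07 -0.06  0.14]
now [399.8 -59.8 300.1] t 5.6 F [ 0.7  0.3 -6.3] w 0.41
[0.032, -0.143, 0.414] [-0.0, -0.0, -0.001]
[-0.14, -0.143, 0.414] [-0.0, -0.0, -0.001]
```

>>> {"op": "play_rows", "data": {
  "rows": [
    [[0.01, -0.03, 0.06], [0, 0, 0], -1],
    [[0.02, -0.06, 0.14], [0, 0, 0], -1],
    [[0.032, -0.09, 0.22], [0, 0, 0], -1],
    [[0.032, -0.12, 0.3], [0, 0, 0], -1],
    [[0.032, -0.143, 0.37], [0, 0, 0], -1],
    [[0.032, -0.143, 0.414], [0, 0, 0], -1],
    [[0.01, -0.143, 0.414], [0, 0, 0], -1],
    [[-0.05, -0.143, 0.414], [0, 0, 0], -1],
    [[-0.1, -0.143, 0.414], [0, 0, 0], -1],
    [[-0.14, -0.143, 0.414], [0, 0, 0], -1]
  ]
}}

```text
clock: 6.6
position: [0.3926, -0.1314, 0.0802]
ee_rot: [1.965, 2.206, 0.29]
force: [0.7, 0.1, -6.2]
width: 0.411
```

>>> {"op": "play_rows", "data": {
  "rows": [
    [[0, 0, 0], [0, 0, 0], -1],
    [[0, 0, 0], [0, 0, 0], -1],
    [[0, 0, 0], [0, 0, 0], -1]
  ]
}}

```text
clock: 6.9
position: [0.3918, -0.1287, 0.0805]
ee_rot: [1.964, 2.208, 0.292]
force: [0.3, -0.3, -6.1]
width: 0.416
```

```bash
python3 go.py; python3 look.py h wrist side>/dev/null;python3 go.py; python3 held.py h 6.6
```

```text
cmd-meas mm [ 0.6 -2.3  1.1] rotdeg [-0.05 -0.12  0.09]
now [ 392.4 -131.    81.6] t 6.9 F [ 0.3 -0.3 -6.1] w 0.416
cmd-meas mm [ 0.6 -2.7  1. ] rotdeg [-0.04 -0.13  0.15]
now [ 392.4 -131.    81.6] t 7.0 F [ 0.2  0.3 -6.7] w 0.408
top slope deg -0.3480525050585392 up at fwd -30 19.57146766539391 at 18 19.279880293924503
rear slope deg 0.0745514898878918 fwd at up 0 -36.81175644677391
TCP [ 391.9 -128.7   80.7]
```

View pics/h_wrist.png

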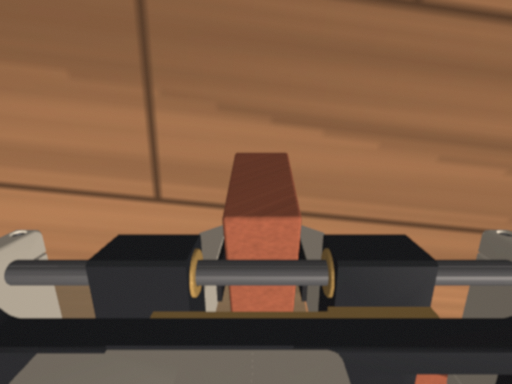

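View pics/h_side.png

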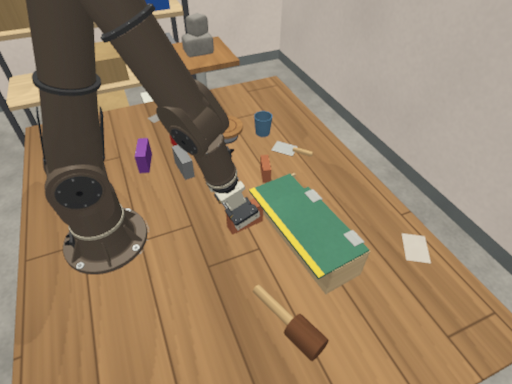

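```bash
cat > arc.py <<'E'
import numpy as np,subprocess,sys
s=float(sys.argv[1]);a=[]
for th in map(float,sys.argv[2:]):
    t=np.radians(th);x=60-s*np.cos(t)-4*np.sin(t);z=119+s*np.sin(t)-4*np.cos(t)
    print(th,round(x),round(z)); a+=[str(round(x-73.2,1)),'129',str(round(z-19.4,1)),'-15']
print(subprocess.run(['python3','binp.py']+a,capture_output=True,text=True).stdout)
E
python3 arc.py 148 0 5 10 15 20 26 32 38 44 44
```

```text
0.0 -88 115
5.0 -88 128
10.0 -86 141
15.0 -84 153
20.0 -80 166
26.0 -75 180
32.0 -68 194
38.0 -59 207
44.0 -49 219
44.0 -49 219
['394.0', '-130.7', '96.6', '6.6', '-15.0', '394.2', '-130.7', '109.5', '6.6', '-15.0', '395.6', '-130.5', '122.4', '6.6', '-15.0', '398.0', '-130.2', '135.0', '6.6', '-15.0', '401.6', '-129.8', '147.5', '6.6', '-15.0', '407.2', '-129.2', '161.9', '6.6', '-15.0', '414.3', '-128.3', '175.6', '6.6', '-15.0', '422.8', '-127.4', '188.6', '6.6', '-15.0', '432.6', '-126.2', '200.5', '6.6', '-15.0', '432.6', '-126.2', '200.5', '6.6', '-15.0']
cmd-meas mm [ 0.6 -2.7  1. ] rotdeg [-0.04 -0.13  0.15]
now [ 392.4 -131.    81.6] t 7.0 F [ 0.2  0.3 -6.7] w 0.408
[0.0, 0.011, -0.028] [-0.0, -0.0, -0.0]
[0.0, 0.018, -0.053] [-0.0, -0.0, -0.0]
[0.0, 0.027, -0.077] [-0.0, -0.0, -0.0]
[0.0, 0.039, -0.1] [-0.0, -0.0, -0.0]
[0.0, 0.052, -0.123] [-0.0, -0.0, -0.0]
[0.0, 0.07, -0.147] [-0.0, -0.0, -0.0]
[0.0, 0.091, -0.17] [-0.0, -0.0, -0.0]
[0.0, 0.115, -0.191] [-0.0, -0.0, -0.0]
[0.0, 0.14, -0.209] [-0.0, -0.0, -0.0]
[0.0, 0.14, -0.209] [-0.0, -0.0, -0.0]
```

```bash
sed -i 's/^s=float.*/a=[]/; s/^for th in.*/for q in sys.argv[1:]:\n    th,s=map(float,q.split(":"))/' arc.py
echo '{"p": [0.3924,-0.131,0.0816],"r":null}' >/dev/null; python3 - <<'E'
import json
from go import *
json.dump({'p':[.3924,-.131,.0816],'r':Rt(6.6,-15).as_rotvec().tolist()},open('cmd.json','w'))
E
python3 arc.py 0:148 5:149 10:150 15:151.5 20:153 25:154.5 30:156 35:156 40:156 45:156
```

```text
0.0 -88 115
5.0 -89 128
10.0 -88 141
15.0 -87 154
20.0 -85 168
25.0 -82 181
30.0 -77 194
35.0 -70 205
40.0 -62 216
45.0 -53 226
['394.0', '-130.7', '96.6', '6.6', '-15.0', '393.2', '-130.8', '109.6', '6.6', '-15.0', '393.6', '-130.7', '122.7', '6.6', '-15.0', '394.6', '-130.6', '135.9', '6.6', '-15.0', '396.9', '-130.3', '149.2', '6.6', '-15.0', '400.3', '-129.9', '162.3', '6.6', '-15.0', '404.9', '-129.4', '175.1', '6.6', '-15.0', '411.8', '-128.6', '186.8', '6.6', '-15.0', '419.8', '-127.7', '197.8', '6.6', '-15.0', '428.7', '-126.7', '208.1', '6.6', '-15.0']
cmd-meas mm [ 0.6 -2.6  1. ] rotdeg [-0.04 -0.13  0.14]
now [ 392.4 -131.    81.6] t 7.0 F [ 0.2  0.3 -6.7] w 0.408
[0.0, 0.011, -0.028] [-0.0, -0.0, -0.0]
[0.0, 0.016, -0.054] [-0.0, -0.0, -0.0]
[0.0, 0.024, -0.079] [-0.0, -0.0, -0.0]
[0.0, 0.032, -0.104] [-0.0, -0.0, -0.0]
[0.0, 0.044, -0.128] [-0.0, -0.0, -0.0]
[0.0, 0.057, -0.152] [-0.0, -0.0, -0.0]
[0.0, 0.073, -0.174] [-0.0, -0.0, -0.0]
[0.0, 0.092, -0.193] [-0.0, -0.0, -0.0]
[0.0, 0.113, -0.21] [-0.0, -0.0, -0.0]
[0.0, 0.136, -0.225] [-0.0, -0.0, -0.0]
```

>>> {"op": "play_rows", "data": {
  "newtons": 60,
  "rows": [
    [[0, 0.011, -0.028], [0, 0, 0], -1],
    [[0, 0.016, -0.054], [0, 0, 0], -1],
    [[0, 0.024, -0.079], [0, 0, 0], -1],
    [[0, 0.032, -0.104], [0, 0, 0], -1],
    [[0, 0.044, -0.128], [0, 0, 0], -1],
    [[0, 0.044, -0.128], [0, 0, 0], -1],
    [[0, 0.044, -0.128], [0, 0, 0], -1]
  ]
}}

```text
clock: 7.7
position: [0.3962, -0.128, 0.1478]
ee_rot: [1.963, 2.209, 0.292]
force: [1.4, 0.1, -8.9]
width: 0.41
```

```bash
python3 - <<'E'
import json
from go import *
json.dump({'p':[.3969,-.1303,.1492],'r':Rt(6.6,-15).as_rotvec().tolist()},open('cmd.json','w'))
E
python3 go.py; python3 look.py i wrist side scene>/dev/null;python3 go.py; python3 held.py i 6.6
python3 - <<'E'
from m import *
a=load('i','scene')['im'][120:310,150:330];b=load('i','side')['im'][120:310,180:380]
cv2.imwrite('pics/i2.png',cv2.resize(np.hstack([a,b]),None,fx=2.1,fy=2.1,interpolation=cv2.INTER_CUBIC)[:,:,::-1])
E
```

```text
cmd-meas mm [ 0.7 -2.3  1.4] rotdeg [-0.02 -0.15  0.12]
now [ 396.9 -130.3  149.2] t 7.7 F [ 1.4  0.1 -8.9] w 0.41
cmd-meas mm [ 1.4 -1.9  2. ] rotdeg [-0.14 -0.14  0.04]
now [ 396.9 -130.3  149.2] t 7.85 F [ 0.   1.9 -8.6] w 0.411
top slope deg -0.2929652362765914 up at fwd -30 19.593159463342865 at 18 19.347723341960208
rear slope deg 0.2266697661272427 fwd at up 0 -36.856223955088794
TCP [ 395.9 -128.3  147.6]
```

View pics/i2.png

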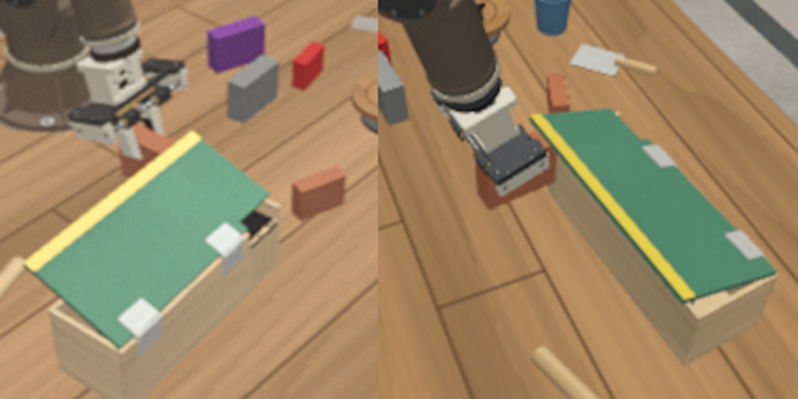

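The flap is lifting on the block's leading edge and the block is steady in the grip. I'll continue.

```bash
python3 arc.py 25:154.5 30:156 35:156 40:156 45:156 50:156 55:155 60:154 65:153 70:151
```

```text
25.0 -82 181
30.0 -77 194
35.0 -70 205
40.0 -62 216
45.0 -53 226
50.0 -43 236
55.0 -32 244
60.0 -20 250
65.0 -8 256
70.0 5 260
['400.3', '-129.9', '162.3', '6.6', '-15.0', '404.9', '-129.4', '175.1', '6.6', '-15.0', '411.8', '-128.6', '186.8', '6.6', '-15.0', '419.8', '-127.7', '197.8', '6.6', '-15.0', '428.7', '-126.7', '208.1', '6.6', '-15.0', '438.4', '-125.5', '217.5', '6.6', '-15.0', '449.5', '-124.3', '225.3', '6.6', '-15.0', '461.1', '-122.9', '232.0', '6.6', '-15.0', '473.2', '-121.5', '237.6', '6.6', '-15.0', '486.0', '-120.0', '241.1', '6.6', '-15.0']
cmd-meas mm [ 1.4 -1.9  2. ] rotdeg [-0.14 -0.14  0.04]
now [ 396.9 -130.3  149.2] t 7.85 F [ 0.   1.9 -8.6] w 0.411
[0.0, 0.013, -0.024] [-0.0, -0.0, -0.0]
[-0.0, 0.029, -0.046] [-0.0, -0.0, -0.0]
[-0.0, 0.048, -0.065] [-0.0, -0.0, -0.0]
[-0.0, 0.07, -0.082] [-0.0, -0.0, -0.0]
[-0.0, 0.092, -0.097] [-0.0, -0.0, -0.0]
[-0.0, 0.116, -0.11] [-0.0, -0.0, -0.0]
[-0.0, 0.142, -0.12] [-0.0, -0.0, -0.0]
[-0.0, 0.168, -0.127] [-0.0, -0.0, -0.0]
[-0.0, 0.194, -0.131] [-0.0, -0.0, -0.0]
[-0.0, 0.221, -0.131] [-0.0, -0.0, -0.0]
```

>>> {"op": "play_rows", "data": {
  "rows": [
    [[0, 0.013, -0.024], [0, 0, 0], -1],
    [[0, 0.029, -0.046], [0, 0, 0], -1],
    [[0, 0.048, -0.065], [0, 0, 0], -1],
    [[0, 0.07, -0.082], [0, 0, 0], -1],
    [[0, 0.092, -0.097], [0, 0, 0], -1],
    [[0, 0.116, -0.11], [0, 0, 0], -1],
    [[0, 0.142, -0.12], [0, 0, 0], -1],
    [[0, 0.168, -0.127], [0, 0, 0], -1],
    [[0, 0.194, -0.131], [0, 0, 0], -1],
    [[0, 0.221, -0.131], [0, 0, 0], -1]
  ]
}}

```text
clock: 8.85
position: [0.4862, -0.1189, 0.24]
ee_rot: [1.966, 2.206, 0.291]
force: [-2.0, -0.8, -5.5]
width: 0.407
```

```bash
python3 go.py; python3 look.py j wrist side scene>/dev/null;python3 go.py; python3 held.py j 6.6
python3 - <<'E'
from m import *
a=load('j','scene')['im'][120:310,150:330];b=load('j','side')['im'][120:310,180:380]
cv2.imwrite('pics/j2.png',cv2.resize(np.hstack([a,b]),None,fx=2.1,fy=2.1,interpolation=cv2.INTER_CUBIC)[:,:,::-1])
E
```

```text
cmd-meas mm [-0.1 -1.1  1. ] rotdeg [-0.05 -0.09 -0.01]
now [ 486.1 -120.   241.1] t 8.85 F [-2.  -0.8 -5.5] w 0.407
cmd-meas mm [-0.1 -1.2  1.4] rotdeg [-0.06 -0.06  0.03]
now [ 486.1 -120.   241.1] t 9.0 F [-1.2  0.2 -6. ] w 0.412
top slope deg -0.4259779621587852 up at fwd -30 19.457882781184395 at 18 19.10100974270157
rear slope deg -0.08299046981712123 fwd at up 0 -36.78299444077517
TCP [ 489.1 -118.6  241.1]
```

View pics/j2.png

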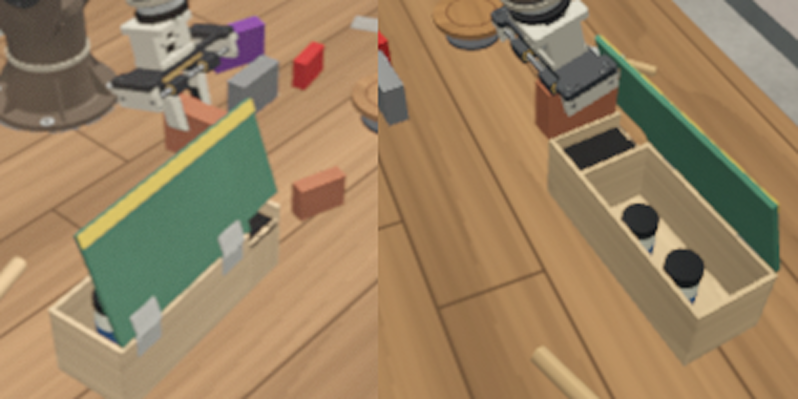

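```bash
python3 binp.py -52 129 243 -15 -36 129 243 -15 -19.2 129 243 -15 -19.2 129 183 -15
```

```text
['502.5', '-118.1', '244.0', '6.6', '-15.0', '518.4', '-116.3', '244.0', '6.6', '-15.0', '535.1', '-114.4', '244.0', '6.6', '-15.0', '535.1', '-114.4', '184.0', '6.6', '-15.0']
cmd-meas mm [-0.1 -1.2  1.4] rotdeg [-0.06 -0.06  0.03]
now [ 486.1 -120.   241.1] t 9.0 F [-1.2  0.2 -6. ] w 0.412
[-0.0, 0.033, 0.003] [-0.0, -0.0, -0.0]
[-0.0, 0.064, 0.011] [-0.0, -0.0, -0.0]
[-0.0, 0.097, 0.02] [-0.0, -0.0, -0.0]
[-0.0, 0.066, 0.136] [-0.0, -0.0, -0.0]
```

>>> {"op": "play_rows", "data": {
  "rows": [
    [[0, 0.033, 0.003], [0, 0, 0], -1],
    [[0, 0.064, 0.011], [0, 0, 0], -1],
    [[0, 0.097, 0.02], [0, 0, 0], -1],
    [[0, 0.092, 0.04], [0, 0, 0], -1],
    [[0, 0.085, 0.065], [0, 0, 0], -1],
    [[0, 0.078, 0.09], [0, 0, 0], -1],
    [[0, 0.072, 0.115], [0, 0, 0], -1],
    [[0, 0.066, 0.136], [0, 0, 0], -1],
    [[0, 0.066, 0.136], [0, 0, 0], -1],
    [[0, 0.066, 0.136], [0, 0, 0], -1]
  ]
}}

```text
clock: 10.0
position: [0.5338, -0.1132, 0.1821]
ee_rot: [1.967, 2.207, 0.289]
force: [-2.7, -0.2, -7.8]
width: 0.407
```

```bash
python3 go.py; python3 look.py k wrist side scene>/dev/null;python3 go.py; python3 held.py k 6.6
python3 - <<'E'
from m import *
a=load('k','scene')['im'][120:310,150:330];b=load('k','side')['im'][120:310,180:380]
cv2.imwrite('pics/k2.png',cv2.resize(np.hstack([a,b]),None,fx=2.1,fy=2.1,interpolation=cv2.INTER_CUBIC)[:,:,::-1])
E
```

```text
cmd-meas mm [ 1.4 -1.1  1.9] rotdeg [-0.14 -0.1  -0.02]
now [ 535.2 -114.3  183.9] t 10.0 F [-2.7 -0.2 -7.8] w 0.407
cmd-meas mm [ 0.4 -1.2  0.8] rotdeg [-0.01 -0.08  0.  ]
now [ 535.2 -114.3  183.9] t 10.15 F [-2.3 -0.6 -7.7] w 0.409
top slope deg -0.43682003044455714 up at fwd -30 19.52169652509506 at 18 19.155739941753936
rear slope deg 0.18224054994050898 fwd at up 0 -36.84495936944583
TCP [ 534.4 -113.4  182.7]
```

View pics/k2.png

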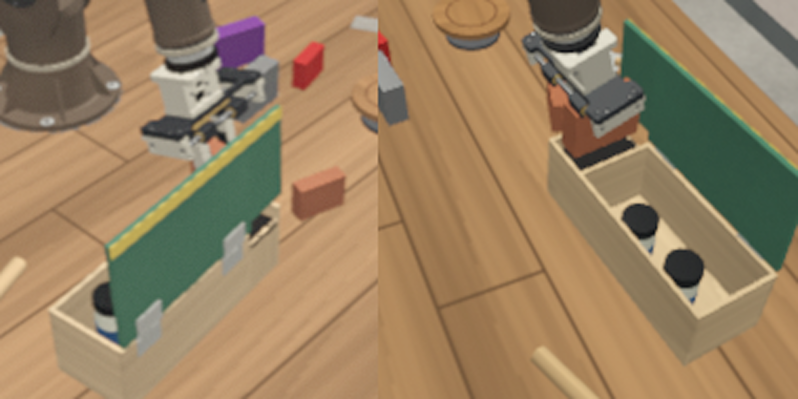

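View pics/k_wrist.png

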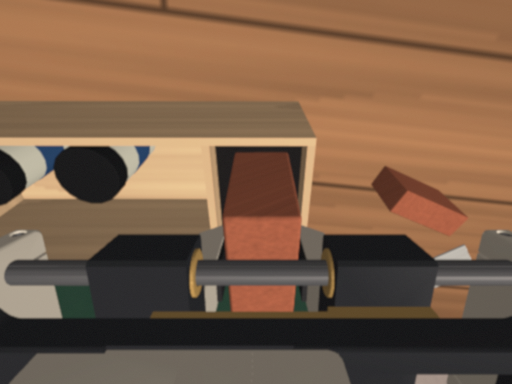

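```bash
python3 - <<'E'
from m import *
from go import *
f=load('k','wrist');K=f['K'];C=-f['R'].T@f['t']
Rc=f['R'].T@np.array([[1,0,0],[0,.96,-.28],[0,.28,.96]]);p=C-Rc@np.array([-.00013,-.0773,-.1501]);Y=Rt(6.6,0)
print(cv2.cvtColor(f['im'],cv2.COLOR_RGB2GRAY)[132:160,262].tolist())
g=cv2.cvtColor(f['im'],cv2.COLOR_RGB2GRAY)[165,205:315];print(g.tolist())
def lev(u,v,z):
    r=np.array([(u-K[0,2])/K[0,0],(v-K[1,2])/K[1,1],1])@f['R'];X=C+(z-C[2])/r[2]*r;return (Y.inv().apply(X-p)*1000).round(1)
for v in (145,146,147,148): print(v,lev(262,v,.115))
for u in (216,217,218,301,302): print(u,lev(u,165,.115))
E
```

```text
[113, 112, 111, 109, 115, 144, 179, 196, 199, 198, 199, 199, 193, 166, 108, 50, 31, 30, 34, 40, 52, 62, 67, 67, 65, 65, 65, 64]
[192, 191, 191, 191, 191, 183, 165, 153, 156, 158, 151, 128, 80, 39, 31, 29, 31, 32, 32, 32, 32, 32, 32, 34, 33, 32, 34, 46, 59, 64, 64, 66, 65, 65, 64, 64, 64, 65, 64, 63, 64, 65, 64, 65, 66, 66, 65, 65, 63, 65, 64, 65, 64, 65, 64, 65, 64, 64, 66, 64, 66, 65, 66, 64, 65, 66, 65, 65, 64, 65, 63, 64, 64, 64, 64, 64, 63, 65, 64, 64, 66, 64, 67, 71, 73, 63, 43, 32, 32, 32, 34, 32, 30, 33, 38, 60, 81, 89, 90, 99, 137, 178, 193, 193, 192, 193, 192, 188, 172, 145]
145 [  0.3 -38.8  67.7]
146 [  0.3 -38.   67.7]
147 [  0.3 -37.2  67.7]
148 [  0.3 -36.5  67.7]
216 [-34.7 -22.7  67.7]
217 [-33.9 -22.7  67.7]
218 [-33.2 -22.7  67.7]
301 [ 30.  -22.7  67.7]
302 [ 30.8 -22.7  67.7]
```

```bash
python3 binp.py -16 129 183 -15 -16 129 165 -15  -16 129 155 -15 -16 129 150.6 -15
```

```text
['538.3', '-114.0', '184.0', '6.6', '-15.0', '538.3', '-114.0', '166.0', '6.6', '-15.0', '538.3', '-114.0', '156.0', '6.6', '-15.0', '538.3', '-114.0', '151.6', '6.6', '-15.0']
cmd-meas mm [ 0.4 -1.2  0.8] rotdeg [-0.01 -0.08  0.  ]
now [ 535.2 -114.3  183.9] t 10.15 F [-2.3 -0.6 -7.7] w 0.409
[-0.0, 0.006, 0.001] [-0.0, -0.0, -0.0]
[-0.0, -0.003, 0.036] [-0.0, -0.0, -0.0]
[-0.0, -0.009, 0.056] [-0.0, -0.0, -0.0]
[-0.0, -0.011, 0.064] [-0.0, -0.0, -0.0]
```

>>> {"op": "play_rows", "data": {
  "rows": [
    [[0, 0.006, 0.001], [0, 0, 0], -1],
    [[0, 0.003, 0.012], [0, 0, 0], -1],
    [[0, 0, 0.024], [0, 0, 0], -1],
    [[0, -0.003, 0.036], [0, 0, 0], -1],
    [[0, -0.006, 0.046], [0, 0, 0], -1],
    [[0, -0.009, 0.056], [0, 0, 0], -1],
    [[0, -0.01, 0.06], [0, 0, 0], -1],
    [[0, -0.011, 0.062], [0, 0, 0], -1],
    [[0, -0.011, 0.062], [0, 0, 0], -1]
  ]
}}

```text
clock: 11.05
position: [0.5379, -0.1133, 0.1519]
ee_rot: [1.965, 2.205, 0.292]
force: [-4.7, -0.9, -4.6]
width: 0.407
```

```bash
python3 go.py; python3 look.py l wrist >/dev/null;python3 go.py; python3 held.py l 6.6
```

```text
cmd-meas mm [ 0.3 -0.7 -0.3] rotdeg [ 0.04 -0.04 -0.03]
now [ 538.2 -114.   151.6] t 11.05 F [-4.7 -0.9 -4.6] w 0.407
cmd-meas mm [ 0.3 -0.7 -0.3] rotdeg [ 0.04 -0.04 -0.04]
now [ 538.2 -114.   151.6] t 11.1 F [-5.2 -1.6 -5.6] w 0.41
top slope deg -0.27956514085147555 up at fwd -30 19.38983363963612 at 18 19.155623836233662
rear slope deg -0.11963767948576211 fwd at up 0 -36.84785817300412
TCP [ 538.  -113.5  152. ]
```

View pics/l_wrist.png

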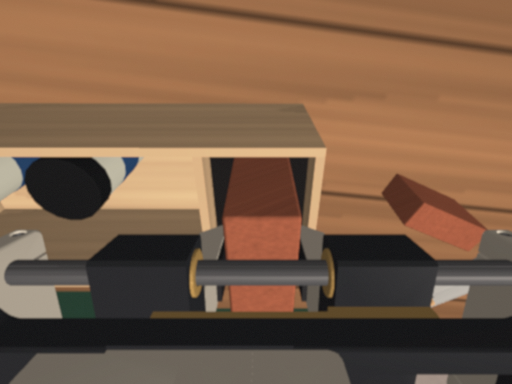

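>>> {"op": "play_rows", "data": {
  "rows": [
    [[0, -0.001, 0.004], [0, 0, 0], -1],
    [[0, -0.001, 0.004], [0, 0, 0], -1],
    [[0, -0.005, 0.003], [0, 0, 0], -1],
    [[0, -0.009, 0.002], [0, 0, 0], -1],
    [[0, -0.009, 0.002], [0, 0, 0], -1],
    [[0, -0.009, 0.002], [0, 0, 0], -1]
  ]
}}

```text
clock: 11.7
position: [0.5346, -0.1137, 0.1503]
ee_rot: [1.964, 2.204, 0.293]
force: [0.1, -1.3, 2.2]
width: 0.414
```

```bash
python3 - <<'E'
import json
from go import *
R=Rt(6.6,-15);p=np.array([.5382,-.114,.1526])+R.apply(np.array([0,-.009,.002])*.5)
json.dump({'p':p.tolist(),'r':R.as_rotvec().tolist()},open('cmd.json','w'))
E
python3 look.py n wrist >/dev/null;python3 go.py; python3 held.py n 6.6
```

```text
cmd-meas mm [-0.5 -0.8  0.2] rotdeg [ 0.12 -0.03 -0.01]
now [ 534.1 -114.5  150.5] t 11.75 F [ 0.3 -1.7  3.6] w 0.414
top slope deg -0.21443622795175074 up at fwd -30 19.445064103366498 at 18 19.265417590345574
rear slope deg 1.0018505445966637 fwd at up 0 -36.7850772956162
TCP [ 534.7 -113.9  150.4]
```

The block is seated: the floor carries the load and the top is level. Now I'll release and retreat along the tool axis.

>>> {"op": "play_rows", "data": {
  "rows": [
    [[0, 0, 0], [0, 0, 0], 0.6],
    [[0, 0, 0], [0, 0, 0], 0.6],
    [[0, 0, 0], [0, 0, 0], 0.6],
    [[0, 0, 0], [0, 0, 0], 0.6],
    [[0, 0, -0.03], [0, 0, 0], 0.6],
    [[0, 0, -0.08], [0, 0, 0], 0.6],
    [[0, 0, -0.14], [0, 0, 0], 0.6],
    [[0, 0, -0.2], [0, 0, 0], 0.6],
    [[0, 0, -0.2], [0, 0, 0], 0.6]
  ]
}}

```text
clock: 12.65
position: [0.5088, -0.1172, 0.2494]
ee_rot: [1.963, 2.202, 0.297]
force: [0.6, 0.2, 0.3]
width: 0.799
```

```bash
python3 - <<'E'
import json
from go import *
c=json.load(open('cmd.json'));R=Ro.from_rotvec(c['r']);p=np.array(c['p'])+R.apply([0,0,-.1]);json.dump({'p':p.tolist(),'r':c['r']},open('cmd.json','w'))
E
python3 go.py;python3 look.py o wrist scene side >/dev/null;python3 go.py
python3 - <<'E'
from m import *
a=load('o','scene')['im'][120:310,150:330];b=load('o','side')['im'][120:310,180:380]
cv2.imwrite('pics/o2.png',cv2.resize(np.hstack([a,b]),None,fx=2.1,fy=2.1,interpolation=cv2.INTER_CUBIC)[:,:,::-1])
E
```

```text
cmd-meas mm [-0.4 -0.2 -2.4] rotdeg [ 0.3  -0.05 -0.04]
now [ 508.4 -117.4  247.1] t 12.65 F [0.6 0.2 0.3] w 0.799
cmd-meas mm [ 0.9 -1.5  1.6] rotdeg [-0.04 -0.11  0.02]
now [ 508.4 -117.4  247.1] t 12.8 F [-0.2 -0.1 -0.7] w 0.798
```

View pics/o2.png

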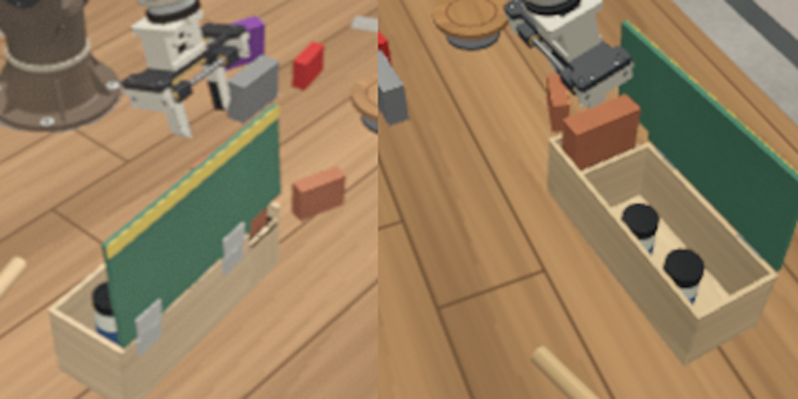

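View pics/o_wrist.png

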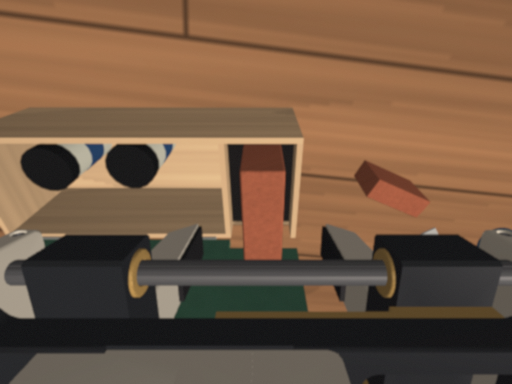

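```bash
cat > caps.py <<'E'
import sys
from m import *
f=load(sys.argv[1],sys.argv[2]);P=pts(f);K=f['K'];C=-f['R'].T@f['t']
g=f['im'].max(2)<int(sys.argv[3]) if len(sys.argv)>3 else f['im'].max(2)<60
Rb=np.array([[.9934,.1149],[-.1149,.9934]])
z0=float(sys.argv[4]) if len(sys.argv)>4 else .106
for m2,s,c in comps(g&(abs(P[...,2]-z0)<.012),30):
    v,u=np.nonzero(m2);r=np.c_[(u-K[0,2])/K[0,0],(v-K[1,2])/K[1,1],np.ones(len(u))]@f['R'];X=C+((z0-C[2])/r[:,2])[:,None]*r
    (cx,cy),rad=cv2.minEnclosingCircle((X[:,:2]*1000).astype(np.float32))
    print(s.tolist(),'world',round(cx,1),round(cy,1),'r',round(rad,1),'bin',(Rb@(np.array([cx,cy])-[568,-238.5])).round(1),'z',np.nanmedian(P[m2][:,2]).round(4))
E
python3 caps.py o wrist; python3 caps.py o side 60; python3 - <<'E'
import json
from go import *
from m import *
E
cat > bw.py <<'E'
import sys;bx,by=map(float,sys.argv[1:3]);print(568+.9934*bx-.1149*by,-238.5+.1149*bx+.9934*by)
E
python3 go.py
```

```text
[21, 145, 55, 45, 1794] world 550.6 -338.5 r 28.5 bin [-28.8 -97.4] z 0.1039
[106, 145, 51, 43, 1673] world 537.5 -251.1 r 27.0 bin [-31.8  -9. ] z 0.104
[297, 217, 16, 17, 189] world 538.3 -263.0 r 28.8 bin [-32.4 -20.9] z 0.1036
[317, 239, 18, 18, 242] world 554.5 -353.0 r 28.5 bin [ -26.6 -112.2] z 0.1035
cmd-meas mm [ 0.9 -1.5  1.6] rotdeg [-0.04 -0.11  0.02]
now [ 508.4 -117.4  247.1] t 12.8 F [-0.2 -0.1 -0.7] w 0.798
```

```bash
python3 binp.py -35 -55 230 0
```

```text
['540.6', '-299.0', '231.0', '6.6', '0.0']
cmd-meas mm [ 0.9 -1.5  1.6] rotdeg [-0.04 -0.11  0.02]
now [ 508.4 -117.4  247.1] t 12.8 F [-0.2 -0.1 -0.7] w 0.798
[-0.368, 0.013, 0.037] [0.25, -0.0, 0.0]
```

>>> {"op": "play_rows", "data": {
  "rows": [
    [[-0.06, 0.002, 0], [0.04, 0, 0], 0.57],
    [[-0.13, 0.004, 0], [0.09, 0, 0], 0.57],
    [[-0.2, 0.006, 0.01], [0.14, 0, 0], 0.57],
    [[-0.27, 0.009, 0.02], [0.19, 0, 0], 0.57],
    [[-0.33, 0.012, 0.03], [0.23, 0, 0], 0.57],
    [[-0.368, 0.013, 0.037], [0.25, 0, 0], 0.57],
    [[-0.368, 0.013, 0.037], [0.25, 0, 0], 0.57],
    [[-0.368, 0.013, 0.037], [0.25, 0, 0], 0.57],
    [[-0.368, 0.013, 0.037], [0.25, 0, 0], 0.57],
    [[-0.368, 0.013, 0.037], [0.25, 0, 0], 0.57]
  ]
}}

```text
clock: 13.8
position: [0.5398, -0.2968, 0.2294]
ee_rot: [-2.087, -2.346, -0.002]
force: [0.7, -0.0, -0.8]
width: 0.786
```

```bash
python3 go.py;python3 look.py p wrist >/dev/null;python3 go.py; python3 caps.py p wrist; python3 caps.py p wrist 60 .1045
```

```text
cmd-meas mm [ 0.8 -2.2  1.4] rotdeg [-0.   -0.13  0.08]
now [ 540.6 -299.   230.9] t 13.8 F [ 0.7 -0.  -0.8] w 0.786
cmd-meas mm [ 0.7 -2.1  1.2] rotdeg [ 0.01 -0.11  0.07]
now [ 540.6 -299.   230.9] t 13.85 F [ 0.3 -0.7  0.6] w 0.782
[276, 172, 49, 48, 1798] world 540.1 -257.5 r 26.0 bin [-29.9 -15.7] z 0.1059
[189, 175, 49, 48, 1812] world 553.7 -344.9 r 26.3 bin [ -26.4 -104.1] z 0.106
[276, 172, 49, 48, 1806] world 540.7 -257.6 r 26.2 bin [-29.3 -15.9] z 0.1059
[189, 175, 49, 48, 1817] world 554.1 -345.1 r 26.6 bin [ -26.1 -104.3] z 0.106
```

View pics/p_wrist.png

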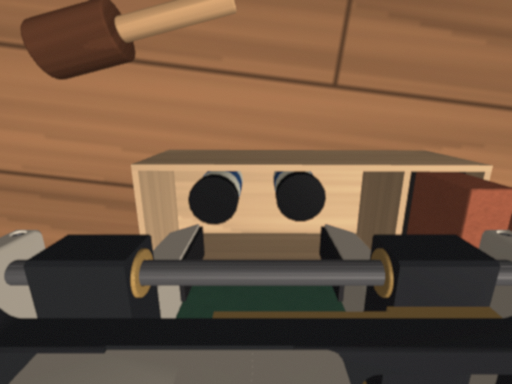

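```bash
python3 go.py 540.9 -259.6 160 6.6 0 540.9 -259.6 66 6.6 0
```

```text
cmd-meas mm [ 0.7 -2.1  1.2] rotdeg [ 0.01 -0.11  0.07]
now [ 540.6 -299.   230.9] t 13.85 F [ 0.3 -0.7  0.6] w 0.782
[0.078, 0.01, 0.142] [-0.0, -0.0, 0.0]
[0.078, 0.01, 0.33] [-0.0, -0.0, 0.0]
```

>>> {"op": "play_rows", "data": {
  "rows": [
    [[0.04, 0.005, 0.05], [0, 0, 0], 0.57],
    [[0.078, 0.01, 0.11], [0, 0, 0], 0.57],
    [[0.078, 0.01, 0.16], [0, 0, 0], 0.57],
    [[0.078, 0.01, 0.2], [0, 0, 0], 0.57],
    [[0.078, 0.01, 0.24], [0, 0, 0], 0.57],
    [[0.078, 0.01, 0.28], [0, 0, 0], 0.57],
    [[0.078, 0.01, 0.31], [0, 0, 0], 0.57],
    [[0.078, 0.01, 0.33], [0, 0, 0], 0.57],
    [[0.078, 0.01, 0.33], [0, 0, 0], 0.57],
    [[0.078, 0.01, 0.33], [0, 0, 0], 0.57]
  ]
}}

```text
clock: 14.85
position: [0.5405, -0.2585, 0.0651]
ee_rot: [-2.089, -2.345, -0.001]
force: [0.8, 0.1, 0.2]
width: 0.783
```

>>> {"op": "play_rows", "data": {
  "newtons": 25,
  "rows": [
    [[0, 0, 0], [0, 0, 0], -1],
    [[0, 0, 0], [0, 0, 0], -1],
    [[0, 0, 0], [0, 0, 0], -1],
    [[0, 0, 0], [0, 0, 0], -1],
    [[0, 0, 0], [0, 0, 0], -1],
    [[0, 0, 0], [0, 0, 0], -1],
    [[0, 0, 0], [0, 0, 0], -1],
    [[0, 0, 0], [0, 0, 0], -1]
  ]
}}

```text
clock: 15.65
position: [0.5405, -0.2583, 0.0649]
ee_rot: [-2.089, -2.345, -0.002]
force: [0.0, 1.8, 5.4]
width: 0.559
```

```bash
python3 go.py
```

```text
cmd-meas mm [ 0.5 -1.3  1. ] rotdeg [ 0.01 -0.08  0.02]
now [ 541.1 -259.6   65.9] t 15.65 F [0.  1.8 5.4] w 0.559
```

>>> {"op": "play_rows", "data": {
  "rows": [
    [[0, 0, -0.02], [0, 0, 0], -1],
    [[0, 0, -0.04], [0, 0, 0], -1],
    [[0, 0, -0.06], [0, 0, 0], -1],
    [[0, 0, -0.06], [0, 0, 0], -1],
    [[0, 0, -0.06], [0, 0, 0], -1],
    [[0, 0, -0.06], [0, 0, 0], -1]
  ]
}}

```text
clock: 16.25
position: [0.5401, -0.2582, 0.0943]
ee_rot: [-2.088, -2.345, -0.001]
force: [-0.2, 0.6, -1.1]
width: 0.561
```

```bash
python3 look.py q wrist side; python3 - <<'E'
from m import *
b=load('q','side')['im'][120:310,180:380]
cv2.imwrite('pics/q2.png',cv2.resize(b,None,fx=2.5,fy=2.5,interpolation=cv2.INTER_CUBIC)[:,:,::-1])
E
```

```text
{'clock': 16.35, 'joints': array([-0.04814913,  0.59883173,  0.60133727,  1.82571175, -0.43750908,
        0.85460362,  2.45235552]), 'dq': array([ 0.00099925,  0.00109715, -0.00076097, -0.00192979,  0.00035587,
        0.00152223, -0.00014717]), 'joint_efforts': array([-2.67447915e-02, -6.52853966e+01,  1.16658023e+01, -2.40495801e+01,
        7.28105195e-02,  3.32307885e-02,  8.09584071e-04]), 'position': array([ 0.53994028, -0.25820733,  0.09412091]), 'ee_rot': array([-2.08812090e+00, -2.34446497e+00, -3.31972477e-04]), 'force': array([-0.55889245, -0.07683323, -0.99997501]), 'ft_torque': array([ 0.0217208 , -0.03703055,  0.06161344]), 'width': 0.559113024006368}
```

View pics/q2.png

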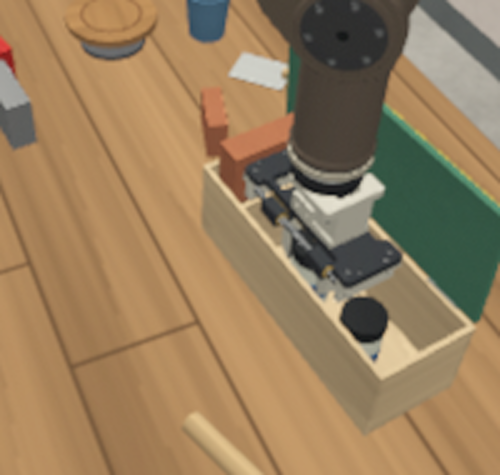

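View pics/q_wrist.png

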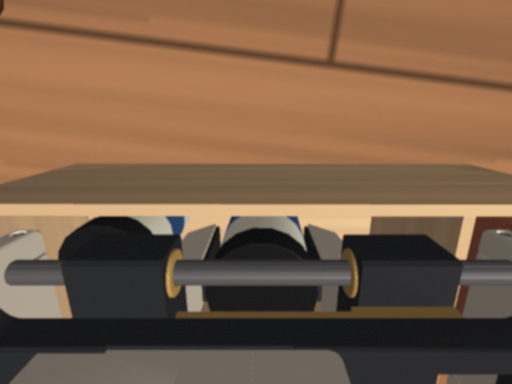

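```bash
python3 - <<'E'
from m import *
P=pts(load('q','wrist'));print([(v,(P[v,262]*1000).round()) for v in (225,240,250,256,292,300)], [(v,(P[v,110]*1000).round()) for v in (225,232)])
E
```

```text
[(225, array([ 518., -261.,  113.])), (240, array([ 517., -261.,  132.])), (250, array([ 520., -261.,  135.])), (256, array([ 522., -260.,  136.])), (292, array([ 540., -258.,  136.])), (300, array([ 544., -258.,  136.]))] [(225, array([ 530., -342.,  104.])), (232, array([ 534., -341.,  106.]))]
```

The cap is at 136 mm, so this jar is 30 mm up, and the load is only about 1.0 N. It is the empty one, so I'll set it back.

>>> {"op": "play_rows", "data": {
  "rows": [
    [[0, 0, 0.02], [0, 0, 0], -1],
    [[0, 0, 0.04], [0, 0, 0], -1],
    [[0, 0, 0.055], [0, 0, 0], -1],
    [[0, 0, 0.059], [0, 0, 0], -1],
    [[0, 0, 0.059], [0, 0, 0], -1],
    [[0, 0, 0.059], [0, 0, 0], 0.5],
    [[0, 0, 0.059], [0, 0, 0], 0.5],
    [[0, 0, 0.059], [0, 0, 0], 0.5],
    [[0, 0, 0.059], [0, 0, 0], 0.5],
    [[0, 0, 0.059], [0, 0, 0], 0.5]
  ]
}}

```text
clock: 17.35
position: [0.5402, -0.2584, 0.0649]
ee_rot: [-2.089, -2.345, -0.001]
force: [-0.5, -0.9, -1.0]
width: 0.746
```

```bash
python3 - <<'E'
import json
from go import *
json.dump({'p':[.5411,-.2596,.0664],'r':Rt(6.6,0).as_rotvec().tolist()},open('cmd.json','w'))
E
python3 go.py 541 -259.6 150 6.6 0 554.5 -347.1 150 6.6 0 554.5 -347.1 66 6.6 0
```

```text
cmd-meas mm [ 0.9 -1.2  1.5] rotdeg [-0.03 -0.07  0.01]
now [ 541.1 -259.6   66.4] t 17.35 F [-0.5 -0.9 -1. ] w 0.746
[0.0, -0.0, -0.167] [0.0, 0.0, 0.0]
[-0.177, 0.007, -0.167] [0.0, 0.0, 0.0]
[-0.177, 0.007, 0.001] [0.0, 0.0, 0.0]
```

>>> {"op": "play_rows", "data": {
  "rows": [
    [[0, 0, -0.03], [0, 0, 0], 0.57],
    [[0, 0, -0.08], [0, 0, 0], 0.57],
    [[0, 0, -0.13], [0, 0, 0], 0.57],
    [[0, 0, -0.167], [0, 0, 0], 0.57],
    [[-0.04, 0.002, -0.18], [0, 0, 0], 0.57],
    [[-0.09, 0.004, -0.2], [0, 0, 0], 0.57],
    [[-0.14, 0.006, -0.2], [0, 0, 0], 0.57],
    [[-0.177, 0.007, -0.2], [0, 0, 0], 0.57],
    [[-0.177, 0.007, -0.2], [0, 0, 0], 0.57],
    [[-0.177, 0.007, -0.2], [0, 0, 0], 0.57]
  ]
}}

```text
clock: 18.35
position: [0.5538, -0.346, 0.1655]
ee_rot: [-2.09, -2.344, -0.001]
force: [-0.1, -0.3, 0.2]
width: 0.787
```

>>> {"op": "play_rows", "data": {
  "rows": [
    [[0, 0, 0], [0, 0, 0], 0.57],
    [[0, 0, 0], [0, 0, 0], 0.57]
  ]
}}

```text
clock: 18.55
position: [0.5542, -0.3447, 0.1651]
ee_rot: [-2.087, -2.346, -0.002]
force: [0.2, 0.3, 0.1]
width: 0.781
```

```bash
python3 - <<'E'
import json
from go import *
json.dump({'p':[.5545,-.3471,.1664],'r':Rt(6.6,0).as_rotvec().tolist()},open('cmd.json','w'))
E
python3 look.py r wrist >/dev/null; python3 caps.py r wrist; python3 go.py 554.5 -347.1 66 6.6 0
```

```text
[339, 178, 66, 61, 3118] world 540.1 -258.8 r 27.8 bin [-30. -17.] z 0.1056
[230, 181, 61, 62, 2984] world 553.4 -346.5 r 26.2 bin [ -26.9 -105.6] z 0.1057
cmd-meas mm [ 0.3 -2.2  1.4] rotdeg [-0.02 -0.11  0.09]
now [ 554.5 -347.1  166.4] t 18.6 F [ 0.3 -0.3 -0.3] w 0.784
[0.0, -0.0, 0.201] [0.0, 0.0, 0.0]
```

View pics/r_wrist.png

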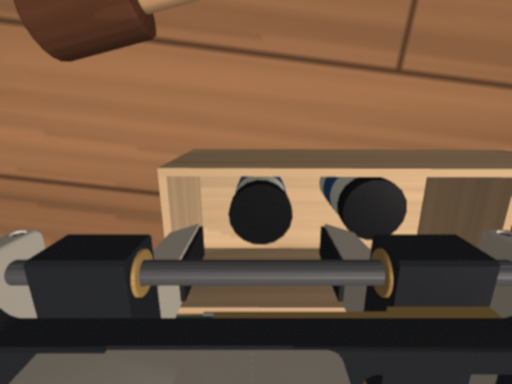

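The empty jar stands upright at wrist (372,207), and the other at (261,211) is centred under the jaws. I'll descend, grip and test-lift it.

>>> {"op": "play_rows", "data": {
  "rows": [
    [[0, 0, 0.05], [0, 0, 0], 0.57],
    [[0, 0, 0.1], [0, 0, 0], 0.57],
    [[0, 0, 0.14], [0, 0, 0], 0.57],
    [[0, 0, 0.18], [0, 0, 0], 0.57],
    [[0, 0, 0.2], [0, 0, 0], 0.57],
    [[0, 0, 0.2], [0, 0, 0], 0.57],
    [[0, 0, 0.2], [0, 0, 0], 0.57]
  ]
}}

```text
clock: 19.3
position: [0.5542, -0.346, 0.0656]
ee_rot: [-2.089, -2.346, -0.001]
force: [0.2, -0.0, 0.1]
width: 0.784
```

>>> {"op": "play_rows", "data": {
  "newtons": 35,
  "rows": [
    [[0, 0, 0], [0, 0, 0], -1],
    [[0, 0, 0], [0, 0, 0], -1],
    [[0, 0, 0], [0, 0, 0], -1],
    [[0, 0, 0], [0, 0, 0], -1],
    [[0, 0, 0], [0, 0, 0], -1],
    [[0, 0, 0], [0, 0, 0], -1],
    [[0, 0, 0], [0, 0, 0], -1],
    [[0, 0, 0], [0, 0, 0], -1]
  ]
}}

```text
clock: 20.1
position: [0.5542, -0.3459, 0.0655]
ee_rot: [-2.089, -2.346, -0.002]
force: [-1.2, 1.6, 6.2]
width: 0.556
```

>>> {"op": "play_rows", "data": {
  "rows": [
    [[0, 0, -0.02], [0, 0, 0], -1],
    [[0, 0, -0.04], [0, 0, 0], -1],
    [[0, 0, -0.06], [0, 0, 0], -1],
    [[0, 0, -0.06], [0, 0, 0], -1],
    [[0, 0, -0.06], [0, 0, 0], -1],
    [[0, 0, -0.06], [0, 0, 0], -1]
  ]
}}

```text
clock: 20.7
position: [0.5537, -0.3456, 0.0945]
ee_rot: [-2.088, -2.345, -0.001]
force: [0.7, 0.1, -5.0]
width: 0.558
```

```bash
python3 - <<'E'
import json
from go import *
json.dump({'p':[.5545,-.3471,.0964],'r':Rt(6.6,0).as_rotvec().tolist()},open('cmd.json','w'))
E
python3 look.py s wrist scene>/dev/null;python3 go.py; python3 - <<'E'
from m import *
P=pts(load('s','wrist'));print([(v,(P[v,262]*1000).round()) for v in (225,240,250,256,292,300)])
f=load('a','scene')
E
```

```text
cmd-meas mm [ 0.8 -1.5  2. ] rotdeg [-0.07 -0.11  0.02]
now [ 554.5 -347.1   96.4] t 20.8 F [-0.3 -0.7 -3.5] w 0.559
[(225, array([ 531., -348.,  113.])), (240, array([ 530., -349.,  133.])), (250, array([ 534., -348.,  134.])), (256, array([ 537., -348.,  134.])), (292, array([ 555., -346.,  135.])), (300, array([ 559., -345.,  135.]))]
```

About 4–5 N, so this is the full jar. Next, the turntable centre.

```bash
python3 - <<'E'
from m import *
fs={n:load(t,w) for n,t,w in [('scene','a','scene'),('side','a','side'),('wr','d','wrist')]}
rays=[]
for n,f in fs.items():
    P=pts(f);K=f['K'];C=-f['R'].T@f['t']
    m=(abs(P[...,2]-.053)<.009)&(P[...,0]>.37)&(P[...,0]<.62)&(P[...,1]>.24)&(P[...,1]<.46)
    hs=cv2.cvtColor(f['im'],cv2.COLOR_RGB2HSV)
    m=cv2.morphologyEx(m.astype(np.uint8),cv2.MORPH_OPEN,np.ones((3,3)))>0
    for m2,s,c in comps(m,80):
        v,u=np.nonzero(m2);r=np.c_[(u-K[0,2])/K[0,0],(v-K[1,2])/K[1,1],np.ones(len(u))]@f['R'];X=C+((.055-C[2])/r[:,2])[:,None]*r
        cen,rad=cv2.minEnclosingCircle((X[:,:2]*1000).astype(np.float32));print(n,s.tolist(),np.round(cen,1),round(rad,1),np.nanmedian(P[m2][:,2]).round(4),'mean',(X.mean(0)[:2]*1000).round(1))
E
```

```text
scene [317, 154, 40, 25, 778] [527.3 346.7] 80.4 0.0532 mean [526.1 344.2]
side [206, 116, 36, 22, 656] [511.3 343.8] 78.7 0.0519 mean [511.3 342. ]
wr [330, 172, 109, 83, 5669] [513.4 350.4] 76.8 0.0549 mean [495.5 348.6]
```

```bash
python3 go.py 554.5 -347 262 6.6 0 490 -150 270 6.6 0 
```

```text
cmd-meas mm [ 0.8 -1.5  2. ] rotdeg [-0.07 -0.11  0.02]
now [ 554.5 -347.1   96.4] t 20.8 F [-0.3 -0.7 -3.5] w 0.559
[0.0, 0.0, -0.331] [0.0, 0.0, 0.0]
[0.406, -0.083, -0.347] [0.0, 0.0, 0.0]
```

>>> {"op": "play_rows", "data": {
  "rows": [
    [[0, 0, -0.05], [0, 0, 0], -1],
    [[0, 0, -0.12], [0, 0, 0], -1],
    [[0, 0, -0.19], [0, 0, 0], -1],
    [[0, 0, -0.26], [0, 0, 0], -1],
    [[0, 0, -0.31], [0, 0, 0], -1],
    [[0, 0, -0.331], [0, 0, 0], -1],
    [[0.05, -0.02, -0.34], [0, 0, 0], -1],
    [[0.12, -0.05, -0.347], [0, 0, 0], -1],
    [[0.2, -0.07, -0.347], [0, 0, 0], -1],
    [[0.28, -0.083, -0.347], [0, 0, 0], -1]
  ]
}}

```text
clock: 21.8
position: [0.4949, -0.2107, 0.2674]
ee_rot: [-2.089, -2.342, 0.0]
force: [1.0, 0.1, -4.2]
width: 0.56
```

```bash
python3 - <<'E'
import json
from go import *
c=json.load(open('cmd.json'))
R=Rt(6.6,0);p=np.array([.5545,-.3471,.0964])+R.apply(np.array([.28,-.083,-.347])*.5);print(p)
json.dump({'p':p.tolist(),'r':R.as_rotvec().tolist()},open('cmd.json','w'))
from cell import arm
print(arm.observe()['joints'].round(2))
E
python3 go.py 490 60 260 8 0 515 250 250 12 0
```

```text
[ 0.49718383 -0.2127977   0.2699    ]
[-0.24  0.3   0.72  1.78 -0.22  1.15  2.23]
cmd-meas mm [ 2.3 -2.1  2.5] rotdeg [-0.13 -0.12 -0.05]
now [ 497.2 -212.8  269.9] t 21.8 F [ 1.   0.1 -4.2] w 0.56
[0.544, 0.048, 0.02] [0.0, 0.0, -0.023]
[0.915, 0.142, 0.04] [0.0, 0.0, -0.09]
```

>>> {"op": "play_rows", "data": {
  "rows": [
    [[0.05, 0.005, 0], [0, 0, 0], -1],
    [[0.11, 0.01, 0], [0, 0, 0], -1],
    [[0.19, 0.015, 0], [0, 0, 0], -1],
    [[0.27, 0.02, 0], [0, 0, -0.01], -1],
    [[0.35, 0.03, 0.01], [0, 0, -0.01], -1],
    [[0.43, 0.035, 0.01], [0, 0, -0.02], -1],
    [[0.51, 0.05, 0.02], [0, 0, -0.02], -1],
    [[0.59, 0.06, 0.02], [0, 0, -0.03], -1],
    [[0.67, 0.08, 0.03], [0, 0, -0.05], -1],
    [[0.75, 0.1, 0.03], [0, 0, -0.06], -1]
  ]
}}

```text
clock: 22.8
position: [0.502, 0.1679, 0.2526]
ee_rot: [-2.012, -2.409, 0.002]
force: [0.7, -0.6, -5.0]
width: 0.558
```

```bash
python3 - <<'E'
import json
from go import *
c=json.load(open('cmd.json'))
R=Rt(6.6,0);p=np.array([.4972,-.2128,.2699])+R.apply(np.array([.75,.1,.03])*.5);print(p)
R=R*Ro.from_rotvec([0,0,-.06*np.pi/3])
json.dump({'p':p.tolist(),'r':R.as_rotvec().tolist()},open('cmd.json','w'))
from cell import arm
print(arm.observe()['joints'].round(2))
E
python3 go.py 515 275 250 12 0
```

```text
[0.50376721 0.16546164 0.2549    ]
[-0.84  0.28  0.54  1.81 -0.16  1.1   1.5 ]
cmd-meas mm [ 1.8 -2.4  2.3] rotdeg [-0.16 -0.06  0.06]
now [503.8 165.5 254.9] t 22.8 F [ 0.7 -0.6 -5. ] w 0.558
[0.212, 0.061, 0.01] [0.0, 0.0, -0.03]
```

>>> {"op": "play_rows", "data": {
  "rows": [
    [[0.05, 0.015, 0], [0, 0, -0.01], -1],
    [[0.11, 0.03, 0.01], [0, 0, -0.02], -1],
    [[0.17, 0.05, 0.01], [0, 0, -0.03], -1],
    [[0.212, 0.061, 0.01], [0, 0, -0.03], -1],
    [[0.212, 0.061, 0.01], [0, 0, -0.03], -1],
    [[0.212, 0.061, 0.01], [0, 0, -0.03], -1],
    [[0.212, 0.061, 0.01], [0, 0, -0.03], -1]
  ]
}}

```text
clock: 23.5
position: [0.5146, 0.2745, 0.2491]
ee_rot: [-1.979, -2.439, 0.0]
force: [0.6, -0.7, -3.8]
width: 0.555
```

```bash
python3 go.py; python3 look.py u wrist scene>/dev/null;python3 go.py; python3 - <<'E'
from m import *
f=load('u','wrist');P=pts(f);K=f['K'];C=-f['R'].T@f['t']
m=(abs(P[...,2]-.055)<.007)
for m2,s,c in comps(m,300):
    v,u=np.nonzero(m2);X=P[m2];r=np.c_[(u-K[0,2])/K[0,0],(v-K[1,2])/K[1,1],np.ones(len(u))]@f['R'];X=C+((.055-C[2])/r[:,2])[:,None]*r
    print(s.tolist(),cv2.minEnclosingCircle((X[:,:2]*1000).astype(np.float32)),np.nanmedian(P[m2][:,2]))
P0=P[250,262];print(P0,P[256,262],P[300,262])
E
```

```text
cmd-meas mm [0.4 0.7 0.8] rotdeg [-0.04 -0.03 -0.1 ]
now [515.  275.2 249.9] t 23.5 F [ 0.6 -0.7 -3.8] w 0.555
cmd-meas mm [0.4 0.4 0.6] rotdeg [-0.02 -0.06 -0.1 ]
now [515.  275.2 249.9] t 23.6 F [-0.3 -0.4 -4. ] w 0.557
[333, 7, 80, 33, 2422] ((321.50006103515625, 357.0042724609375), 44.06325149536133) 0.05902044061971423
[264, 133, 116, 107, 8496] ((517.5062866210938, 353.4632873535156), 74.7931137084961) 0.05511348495580651
[61, 164, 76, 52, 1416] ((573.931396484375, 73.6953353881836), 47.419647216796875) 0.061067308771730874
[0.4948665  0.27040517 0.28979829] [0.49833595 0.27113885 0.28862635] [0.52010568 0.27572633 0.28933753]
```

View pics/u_wrist.png

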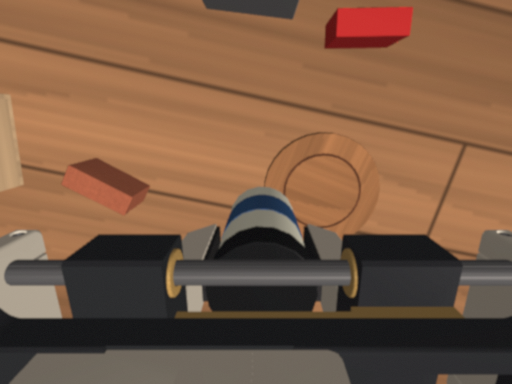

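View pics/u_scene.png

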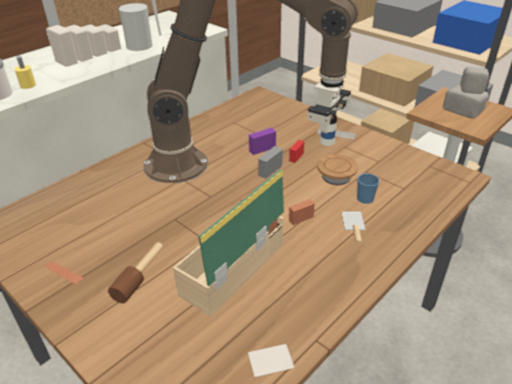

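```bash
python3 go.py 518 354 220 12 0 518 354 118 12 0 518 354 115.5 12 0
```

```text
cmd-meas mm [0.4 0.4 0.6] rotdeg [-0.02 -0.06 -0.1 ]
now [515.  275.2 249.9] t 23.6 F [-0.3 -0.4 -4. ] w 0.557
[0.153, 0.039, 0.06] [0.0, 0.0, 0.0]
[0.153, 0.039, 0.264] [0.0, 0.0, 0.0]
[0.153, 0.039, 0.269] [0.0, 0.0, 0.0]
```

>>> {"op": "play_rows", "data": {
  "rows": [
    [[0.05, 0.013, 0.01], [0, 0, 0], -1],
    [[0.11, 0.03, 0.03], [0, 0, 0], -1],
    [[0.153, 0.039, 0.06], [0, 0, 0], -1],
    [[0.153, 0.039, 0.1], [0, 0, 0], -1],
    [[0.153, 0.039, 0.14], [0, 0, 0], -1],
    [[0.153, 0.039, 0.18], [0, 0, 0], -1],
    [[0.153, 0.039, 0.22], [0, 0, 0], -1],
    [[0.153, 0.039, 0.25], [0, 0, 0], -1],
    [[0.153, 0.039, 0.264], [0, 0, 0], -1],
    [[0.153, 0.039, 0.264], [0, 0, 0], -1]
  ]
}}

```text
clock: 24.6
position: [0.5171, 0.355, 0.1166]
ee_rot: [-1.976, -2.44, 0.001]
force: [-0.1, 0.1, -4.2]
width: 0.558
```

>>> {"op": "play_rows", "data": {
  "rows": [
    [[0, 0, 0.003], [0, 0, 0], -1],
    [[0, 0, 0.005], [0, 0, 0], -1],
    [[0, 0, 0.005], [0, 0, 0], -1],
    [[0, 0, 0.005], [0, 0, 0], -1]
  ]
}}

```text
clock: 25.0
position: [0.5176, 0.3554, 0.1153]
ee_rot: [-1.976, -2.441, -0.002]
force: [0.1, -0.0, -2.8]
width: 0.558
```

Contact is starting, since the force has dropped to −2.8 N. I'll go 1 mm lower, then release and retreat.

>>> {"op": "play_rows", "data": {
  "rows": [
    [[0, 0, 0.002], [0, 0, 0], -1],
    [[0, 0, 0.002], [0, 0, 0], -1],
    [[0, 0, 0.002], [0, 0, 0], 0.6],
    [[0, 0, 0.002], [0, 0, 0], 0.6],
    [[0, 0, 0.002], [0, 0, 0], 0.6],
    [[0, 0, 0.002], [0, 0, 0], 0.6],
    [[0, 0, -0.03], [0, 0, 0], 0.6],
    [[0, 0, -0.08], [0, 0, 0], 0.6],
    [[0, 0, -0.14], [0, 0, 0], 0.6],
    [[0, 0, -0.22], [0, 0, 0], 0.6]
  ]
}}

```text
clock: 26.0
position: [0.5166, 0.3546, 0.2246]
ee_rot: [-1.976, -2.44, 0.004]
force: [0.8, -0.0, 0.2]
width: 0.801
```

>>> {"op": "play_rows", "data": {
  "rows": [
    [[-0.08, -0.08, -0.03], [0, 0, 0], 0.6],
    [[-0.16, -0.16, -0.06], [0, 0, 0], 0.6],
    [[-0.24, -0.24, -0.06], [0, 0, 0], 0.6],
    [[-0.24, -0.24, -0.06], [0, 0, 0], 0.6],
    [[-0.24, -0.24, -0.06], [0, 0, 0], 0.6],
    [[-0.24, -0.24, -0.06], [0, 0, 0], 0.6]
  ]
}}

```text
clock: 26.6
position: [0.4253, 0.2131, 0.2552]
ee_rot: [-1.976, -2.44, -0.004]
force: [-0.4, 0.8, 1.5]
width: 0.803
```

```bash
python3 look.py w scene side wrist|cut -c1-30; python3 - <<'E'
from m import *
from cell import arm
o=arm.observe();print(o['position'],o['force'].round(1))
a=load('w','scene')['im'][100:320,150:400];b=load('w','side')['im'][80:300,170:390]
cv2.imwrite('pics/w2.png',cv2.resize(np.hstack([a,b]),None,fx=1.7,fy=1.7,interpolation=cv2.INTER_CUBIC)[:,:,::-1])
E
for n in scene side wrist; do echo $n; python3 caps.py w $n 60 .155; python3 caps.py w $n 60 .106; done
```

```text
{'clock': 26.75, 'joints': arr
        1.0684698 ,  1.3238759
        0.00210043,  0.0002773
        3.61428782e-02,  1.085
[0.42560391 0.21377734 0.25456182] [ 0.5 -0.1  0.5]
scene
[334, 139, 13, 10, 89] world 529.8 341.4 r 30.4 bin [ 28.6 580.5] z 0.1519
side
[221, 101, 9, 9, 60] world 515.7 340.6 r 28.7 bin [ 14.6 581.2] z 0.1517
[111, 196, 8, 17, 61] world 64.0 -23.3 r 30.4 bin [-476.   271.7] z 0.1572
[297, 217, 16, 16, 184] world 539.8 -262.1 r 27.4 bin [-30.7 -20.2] z 0.1034
wrist
```

View pics/w2.png

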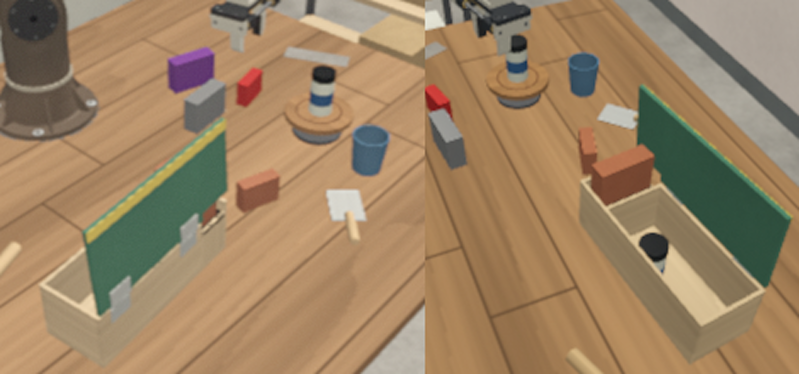

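The full jar stands centred on the turntable at scene crop (322,92). The flap is propped, the empty jar is upright in the bin and the bystanders are in place, so I'll hand it in.

```bash
python3 -c "
from cell import arm
print(arm.sign_off())"
```

```text
the job is handed in; nothing more can be done
None
```

I propped the flap with the larger terracotta block, found the full jar by weight and stood it on the turntable. I handed the job in at about 27 s of the 72 s. Sign-off gave no verdict.

- **Flap:** I lifted the lip with the block's leading edge, pushed the flap just past upright and lowered the block into the pocket. In the last pictures it holds the flap nearly upright with the gripper off. I judged that angle by eye rather than measuring it.
- **Jars:** The first jar weighed about 1.0 N on the wrist when lifted 30 mm, so it is the empty one. I set it back, and it stands upright in the bin. The second weighed about 4–5 N, so it is the full one.
- **Turntable:** The full jar's cap reads within about 5 mm of the turntable's centre in both fixed views, and it looks upright.
- **Cup, spatula and mallet:** The cup and spatula look undisturbed in the last pictures. Only the tip of the mallet's handle shows in the final crop, but nothing touched it. I did not re-measure their positions.

**Disagreements and surprises:**
- The fixed cameras disagreed with each other by up to about 16 mm at the turntable, so I relied on wrist-camera readings taken once the arm had settled.
- The block sat about 15 mm lower in the grip than planned after the first lift. I measured the offset and allowed for it.

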